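# Gauge salvaged resistors and pack the carrier full

## Robot

A 7-joint arm with a two-finger parallel gripper is mounted at the origin on the work surface. World frame = base frame: x ahead of the robot, y to its left, z up, the work surface at z = 0. Lengths are in m, angles in rad, forces in N, time in s.
With the tool pointing down it reaches from about 0.4 to 0.85 m from the base axis. Payload 4.5 kg.
Tool frame: the origin (TCP) lies midway between the tips of the shut fingers; the grasp point (between the pads) lies 19 mm behind it; z points along the fingers, y is the line along which they close (so a half turn about z gives the same grasp; the last joint's range is limited). The gripper opens to 85 mm and grips with 20 to 120 N. Pads are 22 mm wide; open, the fingers measure 114 mm over their backs; the gripper's body (76 mm by 85 mm) begins 54 mm behind the grasp point. The pads swing forward as they close: fully open they stand 13 mm farther back than shut.
Start: joints at [1.142, 0.689, -0.195, 1.565, 0.157, 0.902, -0.215], TCP at [0.279, -0.559, 0.231] pointing down, gripper open.
Joint ranges: [-3.01, 3.01], [-0.46, 2.08], [-1.47, 1.51], [0.13, 2.56], [-1, 4.14], [0.04, 2.09], [-2.66, 2.66]. Speed limits (rad/s): [2.57, 2.57, 3.14, 3.14, 3.14, 3.14, 3.14].

## Interface

Orientations are given as a rotation vector (axis times angle).
In Python, from bench import * gives the robot as it stands. The module is installed in compiled form; this text tells all that it offers.
- The arm moves only by the tool arm_command, never from a script. Its argument "steps" is a list that holds one entry, the list of rows, each a list of 7 numbers: the turn, a rotation vector about the tool's x, y, z as a fraction of full scale, then the shift along the tool's x, y, z as a fraction of full scale, then the opening, from 0 (shut) to 1 (fully open). In form: [[[ax, ay, az, dx, dy, dz, gripper], ...]]. A call has 1 to 20 rows; each row is the pose to reach, as a shift and turn from the pose commanded when the call began, along the tool's axes at that moment, turning the shorter way round; what a row does not reach only later rows make up. Full scale, the value 1, is 0.15 m for a shift and 360 degrees for a turn. A row lasts 1/12 s, in which the tool goes at most 41.7 mm and 7.16 degrees, less where a joint would pass 70% of its speed; a pose out of reach is approached as far as the arm can. A call with a number of a shift or a turn outside -1 to 1 is refused whole. A call with a gripper value outside its range is refused whole. The fingers move at their own pace and stop on an object; the grip force is fixed at half the most. Time passes only in rows, so rows that repeat a pose let the fingers close. It gives the time, the measured TCP pose, the force, the opening and the grip force at its end, in the units of the state.
- sense(): the state, without advancing time (a new reading comes with each control period).
- capture(name): name is "side" or "top" or "wrist"; returns the picture (480x640x3 uint8, red, green, blue); there is no depth.
- get_calibration(name): a dict with "intrinsics" (3x3 intrinsics, pixels), "world_to_cam" (4x4, takes a point from world to camera coordinates); the wrist camera has in their place "tool_from_camera" (4x4, takes a point from camera to tool coordinates, whose origin is the TCP and whose axes are the flange's). Camera axes: x right, y down, z forward; pixel columns grow to the right and rows downward; lengths in m; the calibration is good to about 2 mm. A picture is of the moment at which its call begins: read the wrist's pose just before it. get_calibration takes no time and is no camera call.
- finish_job(): hands the job in; it is judged then, once.
Trained networks look in the newest picture that a camera, given by its name, has taken for a name from the list of things; names that differ only in an ending like _2 or _b are one class to them, and where a whole thing is asked for, a point or a joint stands for the part that bears it (a point fixed in the world has none). Each returns a list of dicts, best first, with "confidence" (0 to 1); they miss things now and then, are a little off and sometimes report something else, mostly with a low value. They report only what shows in the picture. A call takes as long as a camera call. They do not tell look-alikes from the thing itself.
- silhouettes(query, camera): "mask" (480x640 bool, what is visible of it) and "pixel" ([row, column] in pixels, amid what is visible of it).
The state is a dict: "time_s": time; "q": joint angles; "qvel": joint speeds; "joint_torque": joint torques, N m; "ee_pos": TCP position; "orientation": TCP orientation; "force": force on the tool from outside, world axes, zero at the start; "ft_torque": the same for the moment, N m; "width": finger opening in m; "grip_force": force on a finger pad.
Only numpy, scipy, OpenCV 4.12 (cv2) and the standard library are available. Lean on these libraries where they do the work, as an engineer would, in place of code of your own. Each camera call takes 0.05 s, during which the arm holds its last target. There are 200 camera calls.

## Task

First try every grey resistor waiting at the height gauge: keep it flat on the table and push it lengthwise under the steel bar until its saddle has come out on the far side, or until it catches on the bar. Leave those that clear lying there until all have been tried, then lay them flat, saddle up, one each into empty pockets of the wooden carrier, and put any that caught in the aluminium reject tray (that may be done at any time). Fill the pockets still empty with one wooden block each so nothing can shift; leave the already packed resistors in their pockets and the spindle, lens and lever alone.

Things in the scene. Friction and masses are not known exactly. Their poses are not given: they have to be found in the camera images.
- gauge: fixed height gauge: steel bar 8 mm wide (y), 10 mm high, 290 mm clear along x between two end posts; underside 29 mm, top 39 mm above the table. No floor: parts slide on the table. Origin: on the table below the middle of the bar; x along the bar, +y from the infeed side to the far side (push this way). Post feet are 60 mm along y, outside the clear length
- res_a: grey ceramic resistor, one of res_a to res_d (3 or 4 present), on the table on the bar's infeed side. Bar 24 mm wide (x), 130 long (y), 24 high, steel saddle strap 22 x 24 mm centred on top. Overall height over the saddle 26 mm if sound, 32 mm if the saddle stands proud; the bar tells which. 0.1 to 0.17 kg. Origin: centre of the underside; y along its length, z up to the saddle
- res_b: grey ceramic resistor, one of res_a to res_d (3 or 4 present), on the table on the bar's infeed side. Bar 24 mm wide (x), 130 long (y), 24 high, steel saddle strap 22 x 24 mm centred on top. Overall height over the saddle 26 mm if sound, 32 mm if the saddle stands proud; the bar tells which. 0.1 to 0.17 kg. Origin: centre of the underside; y along its length, z up to the saddle
- res_c: grey ceramic resistor, one of res_a to res_d (3 or 4 present), on the table on the bar's infeed side. Bar 24 mm wide (x), 130 long (y), 24 high, steel saddle strap 22 x 24 mm centred on top. Overall height over the saddle 26 mm if sound, 32 mm if the saddle stands proud; the bar tells which. 0.1 to 0.17 kg. Origin: centre of the underside; y along its length, z up to the saddle
- res_d: grey ceramic resistor, one of res_a to res_d (3 or 4 present), on the table on the bar's infeed side. Bar 24 mm wide (x), 130 long (y), 24 high, steel saddle strap 22 x 24 mm centred on top. Overall height over the saddle 26 mm if sound, 32 mm if the saddle stands proud; the bar tells which. 0.1 to 0.17 kg. Origin: centre of the underside; y along its length, z up to the saddle
- carrier: fixed wooden packing carrier 308 (x) x 158 (y) x 11 mm high on the far side of the gauge, with a row of five pockets along x, 58 mm apart, each 33 mm wide (x), 138 mm long (y) and 7 mm deep, with solid wood between. Origin: centre of the underside
- pocket0 (a point): centre of the floor of one carrier pocket, 4 mm above the table; the axes are those of the carrier (pocket length along y)
- pocket1 (a point): centre of the floor of one carrier pocket, 4 mm above the table; the axes are those of the carrier (pocket length along y)
- pocket2 (a point): centre of the floor of one carrier pocket, 4 mm above the table; the axes are those of the carrier (pocket length along y)
- pocket3 (a point): centre of the floor of one carrier pocket, 4 mm above the table; the axes are those of the carrier (pocket length along y)
- pocket4 (a point): centre of the floor of one carrier pocket, 4 mm above the table; the axes are those of the carrier (pocket length along y)
- packed0: sound resistor (same shape as the others, 26 mm overall height) already packed in pocket0; only one or two of packed0 to packed4 are present, and a pocket whose packed resistor is absent is empty. Origin: centre of the underside
- packed1: sound resistor (same shape as the others, 26 mm overall height) already packed in pocket1; only one or two of packed0 to packed4 are present, and a pocket whose packed resistor is absent is empty. Origin: centre of the underside
- packed2: sound resistor (same shape as the others, 26 mm overall height) already packed in pocket2; only one or two of packed0 to packed4 are present, and a pocket whose packed resistor is absent is empty. Origin: centre of the underside
- packed3: sound resistor (same shape as the others, 26 mm overall height) already packed in pocket3; only one or two of packed0 to packed4 are present, and a pocket whose packed resistor is absent is empty. Origin: centre of the underside
- packed4: sound resistor (same shape as the others, 26 mm overall height) already packed in pocket4; only one or two of packed0 to packed4 are present, and a pocket whose packed resistor is absent is empty. Origin: centre of the underside
- reject: fixed open aluminium reject tray 160 x 160 mm outside, 30 mm high, walls and floor 4 mm; at one side of the work, the black rubber mat being at the other (which side varies). Origin: centre of the underside
- board: fixed black rubber mat 200 (x) x 150 (y) x 6 mm carrying the filler blocks. Origin: centre of the underside
- block0: plain wooden filler block 24 (x) x 130 (y) x 24 mm high, 40 to 65 g, fits a carrier pocket; three lie side by side on the black rubber mat. Origin: centre of the underside; y along its length
- block1: plain wooden filler block 24 (x) x 130 (y) x 24 mm high, 40 to 65 g, fits a carrier pocket; three lie side by side on the black rubber mat. Origin: centre of the underside; y along its length
- block2: plain wooden filler block 24 (x) x 130 (y) x 24 mm high, 40 to 65 g, fits a carrier pocket; three lie side by side on the black rubber mat. Origin: centre of the underside; y along its length
- spindle: bystander: brass record spindle 44 mm tall, foot 32 mm wide. Origin: centre of the underside
- dial_lens: bystander: orange glass dial lens, 70 mm wide, 15 mm high. Origin: centre of the underside
- selector_lever: bystander: chrome selector lever 115 mm long lying on the table. Origin: under its 30 mm square hub, the lever points along its +y
Mind the look-alikes: they are no part of the job. What is shaped like the block0 but blue, pink or purple is not meant.

How it is judged:
By the outcome, as a careful person would: the job done as asked, in the order asked, and still so for the second after the job is handed in, with the robot touching nothing.
Of res_a, res_b, res_c, res_d only 3 to 4 are there at a start; the rules pass over those that are not, and their reading is None.
Of packed0, packed1, packed2, packed3, packed4 only 1 to 2 are there at a start; the rules pass over those that are not, and their reading is None.
At some moment in a run one of res_a, res_b, res_c, res_d may be knocked a few centimetres aside while the robot is not near it.
Once in a run the grip may slacken for a moment while it holds something.
It also fails if it takes over 210 s, if anything falls off the work surface, if the arm or the gripper's body presses on something with over 40 N, if the wrist force passes 120 N, or if a joint passes its speed limit or range.

## Working session

There is one attempt and no reset: what is moved stays moved. The work goes in short steps, Python scripts to look and compute and a tool call to move; the robot and the scene stay as the last step left them, time stands still between calls to the robot, and variables do not carry over. Pictures are saved under pics/ and viewed, at most 14 in all, crops included, and the job is handed in when it is done.

Besides the shell and the picture viewer there is one more tool, called in YAML: its name, and indented under it one key for each argument. arm_command: Moves the arm, as the interface text tells. Shift numbers are shares of 0.15 m and turn numbers shares of 360 degrees, none past 1 either way. Its arguments: {"type":"object","properties":{"steps":{"type":"array","items":{"type":"array","items":{"type":"array","items":{"type":"number"}}}}},"required":["steps"]}

```bash
mkdir -p pics && ls && python3 - <<'E'
from bench import *
import cv2, numpy as np
s=sense(); print({k:np.round(s[k],3).tolist() for k in s})
for n in ("top","side"):
    im=capture(n); cv2.imwrite(f"pics/{n}0.png",im[:,:,::-1]); c=get_calibration(n); print(n,np.round(c["intrinsics"],1).tolist(),np.round(c["world_to_cam"],4).tolist())
print(np.round(get_calibration("wrist")["tool_from_camera"],4).tolist(), np.round(get_calibration("wrist")["intrinsics"],1).tolist() if "intrinsics" in get_calibration("wrist") else get_calibration("wrist").keys())
E
```

```text
pics
{'time_s': 0.0, 'q': [1.142, 0.69, -0.194, 1.566, 0.157, 0.902, -0.215], 'qvel': [0.001, -0.001, 0.001, 0.002, 0.0, -0.001, 0.001], 'joint_torque': [-0.001, -53.96, -1.267, -15.854, 0.009, 0.009, 0.0], 'ee_pos': [0.279, -0.559, 0.23], 'orientation': [-3.056, -0.72, 0.001], 'force': [0.707, -0.164, -0.158], 'ft_torque': [-0.004, 0.038, -0.002], 'grip_force': 0.0, 'width': 0.085}
top [[567.1, 0.0, 317.1], [0.0, 567.1, 232.5], [0.0, 0.0, 1.0]] [[0.0095, -0.9999, 0.0143, -0.0951], [-0.9878, -0.0116, -0.1551, 0.5362], [0.1552, -0.0126, -0.9878, 1.3931], [0.0, 0.0, 0.0, 1.0]]
side [[444.5, 0.0, 319.0], [0.0, 444.5, 240.1], [0.0, 0.0, 1.0]] [[-0.999, -0.0451, 0.0049, 0.543], [-0.0328, 0.643, -0.7651, 0.1245], [0.0313, -0.7645, -0.6438, 0.9699], [0.0, 0.0, 0.0, 1.0]]
[[0.0005, -0.9588, -0.2842, 0.0715], [1.0, 0.0007, -0.0008, 0.0012], [0.001, -0.2842, 0.9588, -0.1426], [0.0, 0.0, 0.0, 1.0]] [[411.3, 0.0, 326.1], [0.0, 411.3, 245.7], [0.0, 0.0, 1.0]]
```

View pics/top0.png

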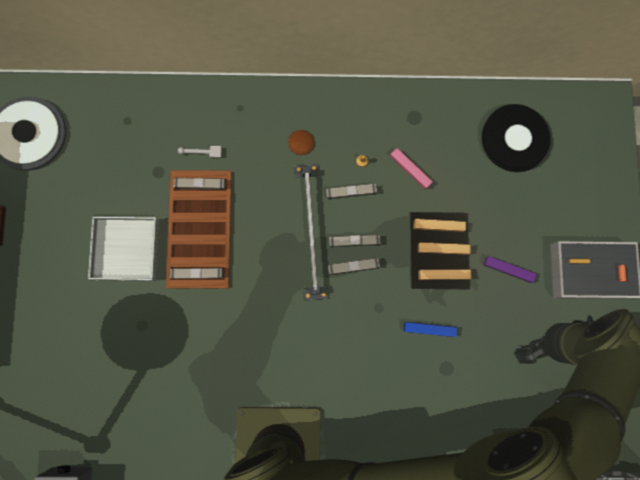

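View pics/side0.png

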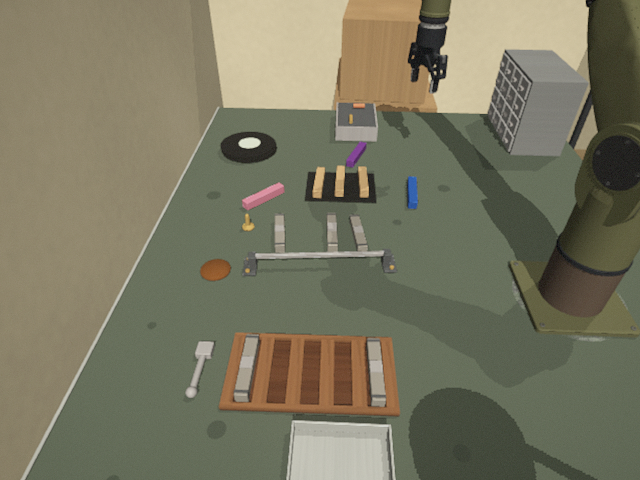

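The top view shows three grey resistors at (col,row) (352,190), (355,240), (355,266) right of the bar (col ~313, rows 170–295). The carrier is at (200,228), with packed resistors in its outermost pockets (rows 183, 272) and three empty ones between. The tray is at (123,248), and three wooden blocks lie on the mat at (443,225/248/274). The side view agrees. Push direction is image-left, which is world +y.

```bash
cat > h.py <<'E'
from bench import *
import cv2, numpy as np
from scipy.spatial.transform import Rotation as R
from scipy.optimize import minimize
D=dict(res=(.024,.130,.0245),block=(.024,.130,.024),carrier=(.308,.158,.011),reject=(.16,.16,.03),board=(.2,.15,.006))
def tool():
    s=sense(); T=np.eye(4); T[:3,:3]=R.from_rotvec(s["orientation"]).as_matrix(); T[:3,3]=s["ee_pos"]; return T
def cam(n):
    c=get_calibration(n)
    W=c["world_to_cam"] if "world_to_cam" in c else np.linalg.inv(tool()@np.array(c["tool_from_camera"]))
    return np.array(c["intrinsics"]),np.array(W)
def proj(KW,P):
    K,W=KW; q=K@(W[:3,:3]@np.atleast_2d(P).T+W[:3,3:]); return (q[:2]/q[2]).T
def back(KW,uv,z):
    K,W=KW; d=W[:3,:3].T@np.linalg.solve(K,[uv[0],uv[1],1]); o=-W[:3,:3].T@W[:3,3]; return o+d*(z-o[2])/d[2]
def look(n,save=None):
    KW=cam(n); im=capture(n)
    if save: cv2.imwrite(f"pics/{save}.png",im[:,:,::-1])
    return KW,im
def corners(p,dim):
    x,y,a,z=p; c,s=np.cos(a),np.sin(a)
    return np.array([[x+c*i*dim[0]-s*j*dim[1],y+s*i*dim[0]+c*j*dim[1],z+k*dim[2]] for i in(-.5,.5) for j in(-.5,.5) for k in(0,1)])
def render(KW,p,dim):
    m=np.zeros((480,640),np.uint8); h=cv2.convexHull(proj(KW,corners(p,dim)).astype(np.float32))
    cv2.fillConvexPoly(m,np.round(h*16).astype(np.int32),255,cv2.LINE_AA,4); return m/255.
def fit(views,dim,p0,zfree=False):
    # views: [(KW,mask)], p0=(x,y,yaw,z)
    p0=np.array(p0,float); n=4 if zfree else 3; sc=np.array([.01,.01,.08,.01])[:n]
    def f(d):
        p=p0.copy(); p[:n]+=d*sc; c=0
        for KW,m in views:
            r=render(KW,p,dim); c+=1-np.minimum(r,m).sum()/np.maximum(r,m).sum()
        return c
    b=min((minimize(f,np.r_[0,0,s,np.zeros(n-3)],method="Nelder-Mead",options=dict(initial_simplex=np.r_[0,0,s,np.zeros(n-3)]+np.vstack([np.zeros(n),np.eye(n)]),xatol=.01,fatol=1e-4)) for s in(-2,0,2)),key=lambda r:r.fun)
    p0[:n]+=b.x*sc; return p0,b.fun/len(views)
def go(x,y,z,yaw=None,T=None):
    """tool-frame shift fractions & turn fraction to reach world TCP; yaw = world angle of tool x axis"""
    T=tool() if T is None else T
    d=T[:3,:3].T@(np.array([x,y,z])-T[:3,3])/.15
    r=np.zeros(3)
    if yaw is not None:
        X=np.array([np.cos(yaw),np.sin(yaw),0]);Z=np.array([0,0,-1.]); G=np.c_[X,np.cross(Z,X),Z]
        r=R.from_matrix(T[:3,:3].T@G).as_rotvec()/(2*np.pi)
    return np.round(np.r_[r,d],4).tolist()
E
python3 - <<'E'
from h import *
V={n:look(n) for n in("top","side")}
def gather(q,n): return [(s["mask"],s["confidence"],s["pixel"]) for s in silhouettes(q,n) if s["confidence"]>.25]
for q,k in(("res_a","res"),("block0","block"),("carrier","carrier"),("reject","reject"),("board","board"),("packed0","res")):
    g={n:gather(q,n) for n in V}
    side=list(g["side"])
    for m,c,px in g["top"]:
        p=back(V["top"][0],px[::-1],.02)
        z0={"res":0,"block":.006}.get(k,0)
        # match side mask by proximity
        best=min(side,key=lambda s:np.hypot(*(np.array(s[2])[::-1]-proj(V["side"][0],p)[0])),default=None)
        vs=[(V["top"][0],m*1.)]
        dist=None
        if best is not None:
            dist=np.hypot(*(np.array(best[2])[::-1]-proj(V["side"][0],p)[0]))
            if dist<20: vs.append((V["side"][0],best[0]*1.))
        if k in("carrier","reject","board"):
            vs=[(K,cv2.fillConvexPoly(np.zeros((480,640),np.uint8),cv2.convexHull(np.argwhere(mm>0)[:,::-1].astype(np.int32)),1)*1.) for K,mm in vs]
        P,e=fit(vs,D[k],[p[0],p[1],0,z0],len(vs)==2)
        print(q,round(c,2),np.round(px,0),"P",np.round(P,4),"err",round(e,3),len(vs))
for n in V:
    for s in silhouettes("gauge",n)[:1]:
        r=cv2.minAreaRect(np.argwhere(s["mask"])[:,::-1].astype(np.float32)); b=cv2.boxPoints(r)
        print(n,s["confidence"],np.round([back(V[n][0],u,.03)[:2] for u in b],3).tolist())
T=tool(); print(T.round(3).tolist(),sense()["time_s"])
E
```

```text
res_a 0.91 [191. 350.] P [ 0.651  -0.1768  0.1367  0.0032] err 0.175 2
res_a 0.58 [242. 355.] P [ 0.5202 -0.1862  0.0411  0.0047] err 0.209 2
res_a 0.58 [264. 352.] P [ 0.4562 -0.1814  0.1549  0.0054] err 0.243 2
block0 0.94 [169. 414.] P [ 0.7152 -0.3374 -0.7468 -0.0029] err 0.198 2
block0 0.93 [329. 430.] P [ 0.2977 -0.377  -0.0984  0.0027] err 0.191 2
block0 0.92 [248. 445.] P [ 0.5037 -0.4156 -0.0043  0.006 ] err 0.11 1
block0 0.82 [270. 510.] P [ 0.4526 -0.5912 -0.3352 -0.0091] err 0.212 2
block0 0.77 [226. 441.] P [ 0.5633 -0.4073 -0.0291  0.0045] err 0.183 2
block0 0.66 [274. 445.] P [ 0.4348 -0.4179  0.0018  0.0026] err 0.21 2
block0 0.65 [232. 200.] P [0.5433 0.2244 0.5069 0.006 ] err 0.89 1
carrier 0.7 [230. 198.] P [ 0.5493  0.2162  0.0112 -0.0018] err 0.018 2
reject 0.7 [248. 124.] P [ 0.4941  0.4033 -0.0019  0.    ] err 0.029 1
board 0.62 [255. 438.] P [ 0.5011 -0.4103 -0.0144 -0.0038] err 0.064 2
packed0 0.86 [179. 194.] P [ 0.6682  0.2181 -0.0343  0.    ] err 0.218 1
packed0 0.65 [271. 198.] P [4.312e-01 2.147e-01 1.460e-02 1.000e-04] err 0.177 2
top 0.57 [[0.715, -0.032], [0.719, -0.098], [0.369, -0.117], [0.365, -0.054]]
side 0.9 [[0.725, -0.078], [0.369, -0.104], [0.375, -0.023], [0.71, 0.001]]
[[0.895, 0.446, 0.0, 0.279], [0.446, -0.895, -0.0, -0.559], [0.0, 0.0, -1.0, 0.231], [0.0, 0.0, 0.0, 1.0]] 0.9
```

arm_command:
  steps:
    - [[-0.0,0,-0.1764,1,-1,0,0],[0,0,-0.1764,1,-1,0,0],[0,0,-0.1764,1,-1,0,0],[0,0,-0.1764,1,-1,0,0],[0,0,-0.1764,1,-1,0,0],[0,0,-0.1764,1,-1,0,0],[0,0,-0.1764,1,-1,0,0],[0,0,-0.1764,1,-1,0,0],[0,0,-0.1764,1,-1,0,0],[0,0,-0.1764,1,-1,0,0]]

```text
time_s: 1.73
ee_pos: [0.3463, -0.3582, 0.2314]
orientation: [2.218, 2.225, 0.0]
force: [1.0, 0.5, 0.4]
width: 0.0003
grip_force: 0.0
```

arm_command:
  steps:
    - [[0,0,0,0.89,0.68,0,0],[0,0,0,0.89,0.68,0,0],[0,0,0,0.89,0.68,0,0],[0,0,0,0.89,0.68,0,0],[0,0,0,0.89,0.68,0,0],[0,0,0,0.89,0.68,0,0]]

```text
time_s: 2.23
ee_pos: [0.4505, -0.2214, 0.2317]
orientation: [2.216, 2.226, 0.003]
force: [-1.2, -0.5, -0.3]
width: -0.0
grip_force: 0.0
```

arm_command:
  steps:
    - [[0,0,0,0.89,0.68,0,0],[0,0,0,0.89,0.68,0,0],[0,0,0,0.89,0.68,0,0],[0,0,0,0.89,0.68,0,0],[0,0,0,0.89,0.68,0,0],[0,0,0,0.89,0.68,0,0],[0,0,0,0.89,0.68,0,0]]

```text
time_s: 2.82
ee_pos: [0.5493, -0.0929, 0.2309]
orientation: [2.224, 2.218, -0.004]
force: [-0.2, -0.6, 0.7]
width: 0.0001
grip_force: 0.0
```

```bash
cat >> h.py <<'E'
def measure(q,k,n="wrist",save=None,z0=0.,hull=False,minc=.25,zfree=False):
    KW,im=look(n,save); out=[]
    for s in silhouettes(q,n):
        if s["confidence"]<minc: continue
        m=s["mask"]
        if m[0].any() or m[-1].any() or m[:,0].any() or m[:,-1].any(): edge=1
        else: edge=0
        p=back(KW,s["pixel"][::-1],z0+.012)
        if hull: m=cv2.fillConvexPoly(np.zeros((480,640),np.uint8),cv2.convexHull(np.argwhere(m)[:,::-1].astype(np.int32)),1)
        P,e=fit([(KW,m*1.)],D[k],[p[0],p[1],0,z0],zfree)
        print(q,round(s["confidence"],2),"px",np.round(s["pixel"]),"P",np.round(P,4),"err",round(e,3),"edge" if edge else ""); out.append((P,e,s))
    return KW,im,out
E
python3 - <<'E'
from h import *
KW,im,o=measure("res_a","res",save="w1",zfree=True)
for s in silhouettes("gauge","wrist")[:2]:
    m=s["mask"].astype(np.uint8); print("gauge",s["confidence"],s["pixel"])
    bar=cv2.morphologyEx(m,cv2.MORPH_OPEN,np.ones((3,25)))
    pts=np.argwhere(bar)
    for c in range(100,600,100):
        rr=pts[pts[:,1]==c][:,0]
        if len(rr): print(c,rr.min(),rr.max(),np.round(back(KW,(c,rr.min()),.039),3)[:2],np.round(back(KW,(c,rr.max()),.039),3)[:2],np.round(back(KW,(c,rr.max()),.029),3)[:2])
E
```

```text
res_a 0.92 px [291. 435.] P [ 0.6573 -0.1863  0.1214 -0.0222] err 0.046 
res_a 0.79 px [299. 227.] P [ 0.4475 -0.1934  0.1518 -0.0262] err 0.065 
res_a 0.77 px [276. 292.] P [ 0.501  -0.2318  0.0124 -0.1681] err 0.347 
gauge 0.89 [190.2, 331.3]
200 196 208 [ 0.445 -0.079] [ 0.444 -0.089] [ 0.441 -0.091]
300 187 198 [ 0.527 -0.071] [ 0.527 -0.08 ] [ 0.527 -0.082]
400 179 189 [ 0.608 -0.065] [ 0.609 -0.073] [ 0.611 -0.075]
500 136 203 [ 0.685 -0.032] [ 0.692 -0.085] [ 0.696 -0.087]
```

View pics/w1.png

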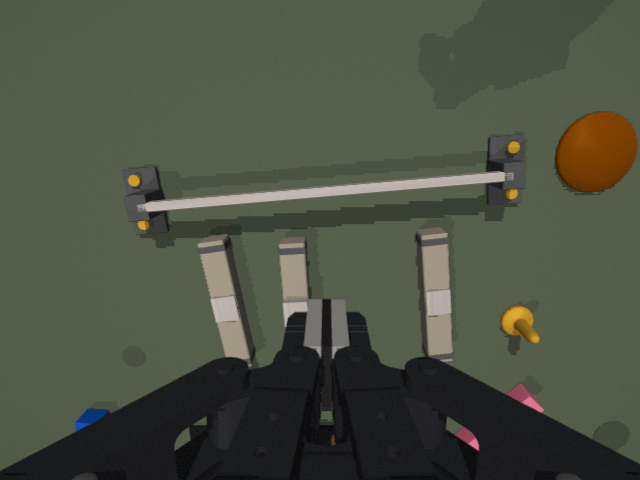

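arm_command:
  steps:
    - [[0,0,0,-0.7,-0.2,0,0],[0,0,0,-0.7,-0.2,0,0],[0,0,0,-0.7,-0.2,0,0],[0,0,0,-0.7,-0.2,0,0],[0,0,0,-0.7,-0.2,0,0]]

```text
time_s: 3.38
ee_pos: [0.5184, -0.1997, 0.2311]
orientation: [2.229, 2.213, -0.003]
force: [0.2, 1.5, 0.5]
width: -0.0
grip_force: 0.0
```

```bash
python3 - <<'E'
from h import *
KW,im,o=measure("res_a","res",save="w2")
V,_=look("top"); S=silhouettes("res_a","top")
for P,e,s in o:
    t=min(S,key=lambda t:np.hypot(*(np.array(t["pixel"])[::-1]-proj(V,[P[0],P[1],.012])[0])))
    print("with z:",[np.round(v,4) for v in fit([(KW,s["mask"]*1.),(V,t["mask"]*1.)],D["res"],P,True)])
T=tool(); print(T[:3,3],sense()["time_s"])
E
```

```text
res_a 0.92 px [189. 255.] P [ 0.4551 -0.1861  0.149   0.    ] err 0.072 
res_a 0.81 px [182. 481.] P [ 0.651  -0.1795  0.1199  0.    ] err 0.091 
res_a 0.79 px [190. 328.] P [ 0.5206 -0.1885  0.0496  0.    ] err 0.077 
with z: [array([ 0.4545, -0.186 ,  0.1444, -0.0039]), np.float64(0.1622)]
with z: [array([ 0.6575, -0.1794,  0.1183, -0.0178]), np.float64(0.2605)]
with z: [array([ 0.5208, -0.1887,  0.0465, -0.0071]), np.float64(0.2594)]
[ 0.5205155  -0.19476396  0.23148783] 3.5833
```

```bash
cat >> h.py <<'E'
def plan(*targets,T=None):
    """targets (x,y,z,yaw): print one arm_command row per target, each from the one before"""
    T=tool() if T is None else T
    print("from",np.round(T[:3,3],4),"yaw",round(np.arctan2(T[1,0],T[0,0]),3),"t",sense()["time_s"])
    for x,y,z,w in targets:
        print("->",np.round((x,y,z,w),3),np.round(go(x,y,z,w,T),3).tolist())
        X=np.array([np.cos(w),np.sin(w),0]);Z=np.array([0,0,-1.]); T=np.eye(4);T[:3,:3]=np.c_[X,np.cross(Z,X),Z];T[:3,3]=x,y,z
ybar=lambda x:-.0755+.088*(x-.527)
def pushpts(c,a,z=.006):
    u=np.array([-np.sin(a),np.cos(a)]); c=np.array(c); w=np.pi/2+a
    d=(c[1]-ybar(c[0]))*.996; k=np.cos(a-.088)
    P=lambda s,zz:(*(c+u*s),zz,w)
    return [P(-.09,.06),P(-.09,z),P(-.076+(-.022-d)/k,z),P(-.076+(-.012-d)/k,z),P(-.076+(.027-d)/k,z),P(-.076-.02+(.027-d)/k,z),P(-.076-.02+(.027-d)/k,.06)]
E
python3 -c "
from h import *
plan(*pushpts((.5206,-.1885),.0496))"
```

```text
from [ 0.5205 -0.1948  0.2315] yaw 1.573 t 3.5833
-> [ 0.525 -0.278  0.06   1.62 ] [0.0, -0.0, -0.008, -0.558, 0.029, 1.143]
-> [ 0.525 -0.278  0.006  1.62 ] [0.0, 0.0, 0.0, 0.0, 0.0, 0.36]
-> [ 0.52  -0.174  0.006  1.62 ] [0.0, 0.0, 0.0, 0.694, -0.0, 0.0]
-> [ 0.519 -0.164  0.006  1.62 ] [0.0, 0.0, 0.0, 0.067, -0.0, 0.0]
-> [ 0.517 -0.125  0.006  1.62 ] [0.0, 0.0, 0.0, 0.26, 0.0, 0.0]
-> [ 0.518 -0.145  0.006  1.62 ] [0.0, 0.0, 0.0, -0.133, -0.0, 0.0]
-> [ 0.518 -0.145  0.06   1.62 ] [0.0, 0.0, 0.0, 0.0, 0.0, -0.36]
```

arm_command:
  steps:
    - [[0,0,-0.008,-0.558,0.029,0.3,0],[0,0,-0.008,-0.558,0.029,0.6,0],[0,0,-0.008,-0.558,0.029,0.9,0],[0,0,-0.008,-0.558,0.029,1,0],[0,0,-0.008,-0.558,0.029,1,0],[0,0,-0.008,-0.558,0.029,1,0]]

```text
time_s: 4.08
ee_pos: [0.5219, -0.2788, 0.0771]
orientation: [-2.159, -2.272, 0.005]
force: [-0.2, 1.0, -0.2]
width: -0.0002
grip_force: 0.0
```

arm_command:
  steps:
    - [[0,0,0,0,0,0.15,0],[0,0,0,0,0,0.3,0],[0,0,0,0,0,0.4,0],[0,0,0,0,0,0.47,0],[0,0,0,0,0,0.503,0],[0,0,0,0,0,0.503,0],[0,0,0,0,0,0.503,0]]

```text
time_s: 4.67
ee_pos: [0.5257, -0.2795, 0.0069]
orientation: [2.163, 2.276, 0.001]
force: [0.6, 0.4, 0.6]
width: -0.0001
grip_force: 0.0
```

arm_command:
  steps:
    - [[0,0,0,0.05,0,0,0],[0,0,0,0.1,0,0,0],[0,0,0,0.15,0,0,0],[0,0,0,0.2,0,0,0],[0,0,0,0.25,0,0,0],[0,0,0,0.3,0,0,0],[0,0,0,0.35,0,0,0],[0,0,0,0.4,0,0,0],[0,0,0,0.45,0,0,0],[0,0,0,0.5,0,0,0],[0,0,0,0.55,0,0,0],[0,0,0,0.6,0,0,0],[0,0,0,0.64,0,0,0],[0,0,0,0.67,0,0,0],[0,0,0,0.694,0,0,0]]

```text
time_s: 5.92
ee_pos: [0.5193, -0.175, 0.0059]
orientation: [-2.164, -2.277, 0.0]
force: [1.1, -1.8, 1.2]
width: 0.0001
grip_force: 1.0
```

arm_command:
  steps:
    - [[0,0,0,0.01,0,0,0],[0,0,0,0.02,0,0,0],[0,0,0,0.03,0,0,0],[0,0,0,0.04,0,0,0],[0,0,0,0.05,0,0,0],[0,0,0,0.06,0,0,0],[0,0,0,0.067,0,0,0]]

```text
time_s: 6.5
ee_pos: [0.5189, -0.1689, 0.0059]
orientation: [2.165, 2.272, -0.004]
force: [1.5, -8.6, -0.6]
width: -0.0
grip_force: 4.6
```

```bash
python3 -c "
from h import *
s=sense();print(s['time_s'],s['force'].round(2) if hasattr(s['force'],'round') else s['force'])
look('side','s1');look('wrist','w3')
a=cv2.imread('pics/s1.png')[180:300,180:420];b=cv2.imread('pics/w3.png')
cv2.imwrite('pics/c1.png',np.vstack([cv2.resize(a,(640,320)),cv2.resize(b[:,:],(373,280))[:,:373] if 0 else cv2.copyMakeBorder(cv2.resize(b,(373,280)),0,0,0,267,0)]))"
```

```text
6.5 [ 1.53 -8.57 -0.6 ]
```

View pics/c1.png

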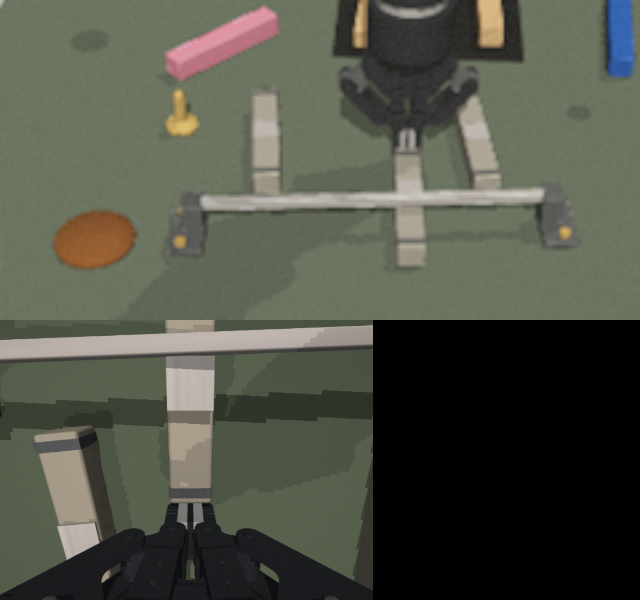

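B caught: force rose to 8.6 N, the tool lagged 4 mm, and the saddle edge sits at the bar (saddle at d≈−16 mm, wrist view (190,350)). I'll back off and grasp B behind its saddle.

```bash
python3 -c "
from h import *
w=np.pi/2+.0496
T=tool();u=np.array([-.0496,.9988])
c=np.array([.5151,-.0930]); g=c-.022*u; b=T[:2,3]-.025*u; e=g-.075*u
plan((*b,.006,w),(*b,.06,w),(*g,.06,w),(*g,.009,w),(*e,.009,w),(*e,.10,w))"
```

```text
from [ 0.5189 -0.1689  0.0059] yaw 1.619 t 6.6
-> [ 0.52  -0.194  0.006  1.62 ] [-0.0, 0.001, -0.0, -0.167, 0.0, -0.0]
-> [ 0.52  -0.194  0.06   1.62 ] [0.0, 0.0, 0.0, 0.0, 0.0, -0.36]
-> [ 0.516 -0.115  0.06   1.62 ] [0.0, 0.0, 0.0, 0.526, -0.0, 0.0]
-> [ 0.516 -0.115  0.009  1.62 ] [0.0, 0.0, 0.0, 0.0, 0.0, 0.34]
-> [ 0.52  -0.19   0.009  1.62 ] [0.0, 0.0, 0.0, -0.5, 0.0, 0.0]
-> [ 0.52 -0.19  0.1   1.62] [0.0, 0.0, 0.0, 0.0, 0.0, -0.607]
```

arm_command:
  steps:
    - [[0,0,0,-0.1,0,0,0],[0,0,0,-0.2,0,0,0],[0,0,0,-0.2,0,0,0],[0,0,0,-0.2,0,-0.2,0],[0,0,0,-0.2,0,-0.36,0.3],[0,0,0,-0.2,0,-0.36,0.5],[0,0,0,0.1,0,-0.36,0.5],[0,0,0,0.326,0,-0.36,0.5],[0,0,0,0.326,0,-0.36,0.5],[0,0,0,0.326,0,-0.36,0.5]]

```text
time_s: 7.43
ee_pos: [0.5164, -0.1117, 0.0597]
orientation: [-2.154, -2.283, -0.003]
force: [-0.2, -0.7, -0.7]
width: 0.0427
grip_force: 0.0
```

arm_command:
  steps:
    - [[0,0,0,0,0,0.12,0.5],[0,0,0,0,0,0.24,0.5],[0,0,0,0,0,0.3,0.5],[0,0,0,0,0,0.34,0.5],[0,0,0,0,0,0.34,0.5],[0,0,0,0,0,0.34,0.5],[0,0,0,0,0,0.34,0],[0,0,0,0,0,0.34,0],[0,0,0,0,0,0.34,0],[0,0,0,0,0,0.34,0],[0,0,0,0,0,0.34,0],[0,0,0,0,0,0.34,0],[0,0,0,0,0,0.34,0],[0,0,0,0,0,0.34,0]]

```text
time_s: 8.6
ee_pos: [0.5169, -0.1171, 0.0098]
orientation: [2.164, 2.276, 0.001]
force: [-0.4, -0.4, 5.5]
width: 0.0226
grip_force: 59.8
```

```bash
python3 -c "
from h import *
s=sense();print({k:np.round(s[k],3) for k in('time_s','ee_pos','force','width','grip_force')})
look('wrist','w4')"
```

```text
{'time_s': np.float64(8.6), 'ee_pos': array([ 0.517, -0.117,  0.01 ]), 'force': array([-0.365, -0.387,  5.463]), 'width': np.float64(0.023), 'grip_force': np.float64(59.84)}
```

View pics/w4.png

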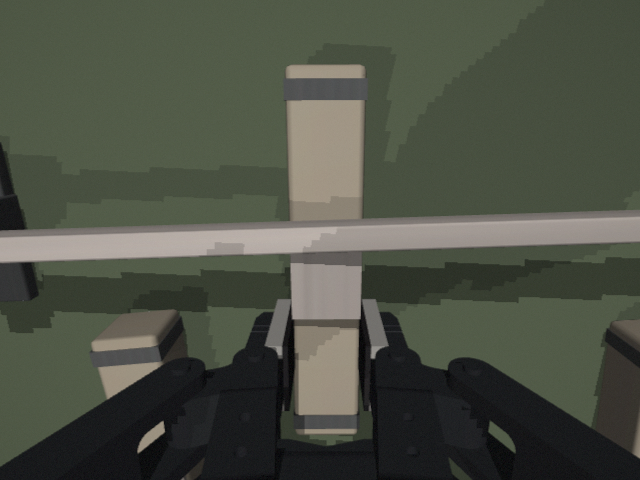

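arm_command:
  steps:
    - [[0,0,0,-0.06,0,0,0],[0,0,0,-0.12,0,0,0],[0,0,0,-0.18,0,0,0],[0,0,0,-0.24,0,0,0],[0,0,0,-0.3,0,0,0],[0,0,0,-0.36,0,0,0],[0,0,0,-0.42,0,0,0],[0,0,0,-0.47,0,0,0],[0,0,0,-0.5,0,0,0],[0,0,0,-0.5,0,0,0],[0,0,0,-0.5,0,-0.15,0],[0,0,0,-0.5,0,-0.3,0],[0,0,0,-0.5,0,-0.45,0],[0,0,0,-0.5,0,-0.6,0],[0,0,0,-0.5,0,-0.6,0]]

```text
time_s: 9.9
ee_pos: [0.5225, -0.1924, 0.1026]
orientation: [2.161, 2.272, 0.005]
force: [1.4, -0.0, -1.0]
width: 0.0225
grip_force: 59.5
```

```bash
python3 -c "
from h import *
s=sense();print(s['width'],s['force'])
w=np.pi/2
plan((.51,-.04,.10,w+.05),(.49,.10,.10,w+.05),(.475,.245,.10,w),(.46,.381,.10,w),(.46,.381,.017,w))"
```

```text
0.022450745826616894 [ 1.42495809 -0.02923858 -1.00679411]
from [ 0.5225 -0.1924  0.1026] yaw 1.621 t 9.9
-> [ 0.51  -0.04   0.1    1.621] [0.001, 0.0, 0.0, 1.019, -0.033, 0.015]
-> [0.49  0.1   0.1   1.621] [0.0, 0.0, 0.0, 0.939, -0.086, 0.0]
-> [0.475 0.245 0.1   1.571] [0.0, 0.0, 0.008, 0.97, -0.052, 0.0]
-> [0.46  0.381 0.1   1.571] [0.0, 0.0, 0.0, 0.907, -0.1, 0.0]
-> [0.46  0.381 0.017 1.571] [0.0, 0.0, 0.0, 0.0, 0.0, 0.553]
```

arm_command:
  steps:
    - [[0,0,0,0.15,0,0,0],[0,0,0,0.35,-0.02,0,0],[0,0,0,0.57,-0.02,0,0],[0,0,0,0.8,-0.033,0,0],[0,0,0,1.0,-0.033,0,0]]

```text
time_s: 10.32
ee_pos: [0.5066, -0.0402, 0.0983]
orientation: [-2.163, -2.277, 0.0]
force: [0.7, 0.6, -2.0]
width: 0.0223
grip_force: 59.5
```

arm_command:
  steps:
    - [[0,0,0,0.22,-0.02,0,0],[0,0,0,0.45,-0.04,0,0],[0,0,0,0.7,-0.06,0,0],[0,0,0,0.96,-0.086,0,0]]

```text
time_s: 10.65
ee_pos: [0.4869, 0.1018, 0.0983]
orientation: [2.166, 2.275, -0.002]
force: [0.9, 0.8, -1.1]
width: 0.0226
grip_force: 59.5
```

arm_command:
  steps:
    - [[0,0,0.002,0.22,-0.01,0,0],[0,0,0.004,0.45,-0.02,0,0],[0,0,0.008,0.7,-0.03,0,0],[0,0,0.008,0.97,-0.05,0,0]]

```text
time_s: 10.98
ee_pos: [0.4722, 0.2463, 0.0982]
orientation: [2.223, 2.219, -0.003]
force: [1.2, -0.7, -2.3]
width: 0.0221
grip_force: 59.5
```

arm_command:
  steps:
    - [[0,0,0,0.22,-0.02,0,0],[0,0,0,0.45,-0.04,0,0],[0,0,0,0.65,-0.07,0,0],[0,0,0,0.82,-0.1,0,0],[0,0,0,0.907,-0.1,0,0],[0,0,0,0.907,-0.1,0,0],[0,0,0,0.907,-0.1,0,0]]

```text
time_s: 11.57
ee_pos: [0.4569, 0.3817, 0.098]
orientation: [2.219, 2.223, -0.002]
force: [0.3, -0.2, -2.1]
width: 0.0223
grip_force: 59.5
```

```bash
python3 -c "
from h import *
s=sense();print(s['width'],s['force'])
KW,im=look('wrist','w5');m=silhouettes('reject','wrist')
for t in m[:1]:
    c=cv2.boxPoints(cv2.minAreaRect(np.argwhere(t['mask'])[:,::-1].astype(np.float32)));print(t['confidence'],c.round(),[back(KW,q,.03)[:2].round(3) for q in c])
w=np.pi/2
plan((.46,.381,.017,w))"
```

```text
0.022275121238903916 [ 0.2550995  -0.16012333 -2.07453745]
0.89 [[237.  59.]
 [573.  59.]
 [573. 357.]
 [237. 357.]] [array([0.415, 0.482]), array([0.572, 0.482]), array([0.6  , 0.323]), array([0.405, 0.323])]
from [0.4578 0.3794 0.0981] yaw 1.569 t 11.6667
-> [0.46  0.381 0.017 1.571] [-0.0, 0.0, -0.0, 0.012, 0.015, 0.541]
```

View pics/w5.png

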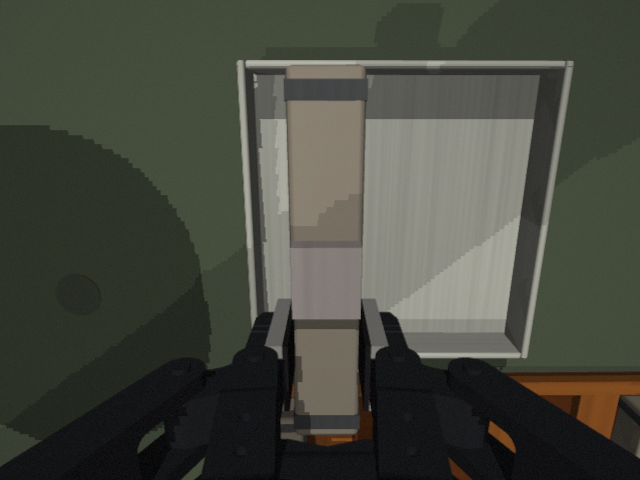

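arm_command:
  steps:
    - [[0,0,0,0.012,0.05,0.12,0],[0,0,0,0.012,0.05,0.24,0],[0,0,0,0.012,0.05,0.36,0],[0,0,0,0.012,0.05,0.46,0],[0,0,0,0.012,0.05,0.51,0],[0,0,0,0.012,0.05,0.541,0],[0,0,0,0.012,0.05,0.541,0],[0,0,0,0.012,0.05,0.541,0.38],[0,0,0,0.012,0.05,0.541,0.38],[0,0,0,0.012,0.05,0.541,0.38],[0,0,0,0.012,0.05,0.541,0.38],[0,0,0,0.012,0.05,0.541,0.38],[0,0,0,0.012,0.05,0.3,0.38],[0,0,0,0.012,0.05,0,0.38],[0,0,0,0.012,0.05,-0.3,0.38],[0,0,0,0.012,0.05,-0.6,0.2],[0,0,0,0.012,0.05,-0.6,0]]

```text
time_s: 13.08
ee_pos: [0.4677, 0.3866, 0.1959]
orientation: [2.221, 2.221, 0.019]
force: [0.4, 0.5, 0.1]
width: 0.0085
grip_force: 0.0
```

```bash
python3 -c "
from h import *
measure('reject','reject','wrist',hull=True);o=measure('res_a','res','wrist',z0=.004)
w=np.pi/2
plan((.475,.245,.2,w),(.49,.10,.2,w),(.51,-.04,.2,w),(.54,-.18,.2,w))"
```

```text
reject 0.63 px [191. 371.] P [4.937e-01 4.019e-01 4.000e-04 0.000e+00] err 0.008 
reject 0.43 px [346. 446.] P [0.5751 0.2349 1.0839 0.    ] err 0.436 
res_a 0.87 px [188. 322.] P [0.465  0.4061 0.0057 0.004 ] err 0.051 
from [0.4646 0.3831 0.1882] yaw 1.571 t 13.2833
-> [0.475 0.245 0.2   1.571] [-0.0, 0.0, 0.0, -0.921, 0.069, -0.078]
-> [0.49  0.1   0.2   1.571] [0.0, 0.0, 0.0, -0.967, 0.1, 0.0]
-> [ 0.51  -0.04   0.2    1.571] [0.0, 0.0, 0.0, -0.933, 0.133, 0.0]
-> [ 0.54  -0.18   0.2    1.571] [0.0, 0.0, 0.0, -0.933, 0.2, 0.0]
```

arm_command:
  steps:
    - [[0,0,0,-0.3,0.2,-0.3,0],[0,0,0,-0.6,0.4,-0.3,0],[0,0,0,-0.9,0.57,-0.3,0],[0,0,0,-1,0.57,-0.3,0],[0,0,0,-1,0.57,-0.3,0]]

```text
time_s: 13.7
ee_pos: [0.553, 0.2253, 0.2316]
orientation: [2.227, 2.21, -0.01]
force: [0.8, -1.5, -0.5]
width: 0.0001
grip_force: 0.0
```

arm_command:
  steps:
    - [[0,0,0,-0.2,0,0,0],[0,0,0,-0.22,0,0,0],[0,0,0,-0.22,0,0,0],[0,0,0,-0.22,0,0,0],[0,0,0,-0.22,0,0,0]]

```text
time_s: 14.12
ee_pos: [0.5497, 0.2027, 0.2329]
orientation: [-2.217, -2.223, 0.001]
force: [-0.5, 1.0, 0.4]
width: -0.0004
grip_force: 0.0
```

```bash
python3 -c "
from h import *
measure('carrier','carrier','wrist',hull=True,save='w6')
measure('packed0','res','wrist',z0=.004)
V={}
w=np.pi/2
plan((.49,.10,.2,w),(.51,-.04,.2,w),(.54,-.18,.2,w))"
```

```text
carrier 0.8 px [183. 325.] P [0.549  0.2141 0.0137 0.    ] err 0.01 
packed0 0.79 px [190. 457.] P [ 0.6654  0.2155 -0.0039  0.004 ] err 0.092 
packed0 0.55 px [188. 193.] P [0.4323 0.2135 0.0267 0.004 ] err 0.089 
from [0.5502 0.2021 0.2336] yaw 1.573 t 14.3167
-> [0.49  0.1   0.2   1.571] [-0.0, -0.0, 0.0, -0.68, -0.403, 0.224]
-> [ 0.51  -0.04   0.2    1.571] [0.0, 0.0, 0.0, -0.933, 0.133, 0.0]
-> [ 0.54  -0.18   0.2    1.571] [0.0, 0.0, 0.0, -0.933, 0.2, 0.0]
```

View pics/w6.png

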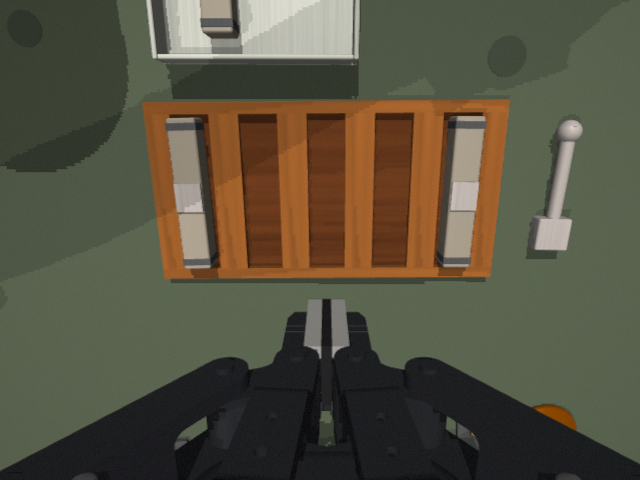

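arm_command:
  steps:
    - [[0,0,0,-0.3,0,0,0],[0,0,0,-0.6,0,0,0],[0,0,0,-0.87,0,0,0],[0,0,0,-1,0,0,0]]

```text
time_s: 14.65
ee_pos: [0.5504, 0.0456, 0.2337]
orientation: [2.224, 2.216, -0.005]
force: [0.4, -0.8, 0.4]
width: 0.0001
grip_force: 0.0
```

arm_command:
  steps:
    - [[0,0,0,-0.3,0,0,0],[0,0,0,-0.6,0,0,0],[0,0,0,-0.87,0,0,0],[0,0,0,-1,0,0,0]]

```text
time_s: 14.98
ee_pos: [0.5502, -0.1048, 0.2338]
orientation: [2.225, 2.215, -0.004]
force: [-0.2, -0.8, -0.5]
width: 0.0001
grip_force: 0.0
```

arm_command:
  steps:
    - [[0,0,0,-0.3,0,0,0],[0,0,0,-0.55,0,0,0],[0,0,0,-0.65,0,0,0],[0,0,0,-0.65,0,0,0],[0,0,0,-0.65,0,0,0],[0,0,0,-0.65,0,0,0]]

```text
time_s: 15.48
ee_pos: [0.5512, -0.1947, 0.2339]
orientation: [-2.218, -2.224, -0.002]
force: [-0.9, -0.1, 0.2]
width: 0.0
grip_force: 0.0
```

```bash
python3 -c "
from h import *
_,_,o=measure('res_a','res','wrist')
c=min((t[0] for t in o),key=lambda p:p[0]); print(c)
plan(*pushpts(c[:2],c[2]))"
```

```text
res_a 0.82 px [194. 220.] P [ 0.4549 -0.1861  0.1338  0.    ] err 0.1 
res_a 0.68 px [186. 440.] P [ 0.6513 -0.1801  0.1203  0.    ] err 0.098 
[ 0.45488337 -0.18609358  0.13379319  0.        ]
from [ 0.5513 -0.1943  0.234 ] yaw 1.575 t 15.5833
-> [ 0.467 -0.275  0.06   1.705] [0.0, -0.0, -0.021, -0.539, -0.565, 1.159]
-> [ 0.467 -0.275  0.006  1.705] [0.0, 0.0, 0.0, 0.0, 0.0, 0.36]
-> [ 0.454 -0.18   0.006  1.705] [0.0, 0.0, 0.0, 0.639, -0.0, 0.0]
-> [ 0.453 -0.17   0.006  1.705] [0.0, 0.0, 0.0, 0.067, -0.0, 0.0]
-> [ 0.448 -0.132  0.006  1.705] [0.0, 0.0, 0.0, 0.26, 0.0, 0.0]
-> [ 0.45  -0.151  0.006  1.705] [0.0, 0.0, 0.0, -0.133, 0.0, 0.0]
-> [ 0.45  -0.151  0.06   1.705] [0.0, 0.0, 0.0, 0.0, 0.0, -0.36]
```

arm_command:
  steps:
    - [[0,0,-0.021,-0.3,-0.3,0.2,0],[0,0,-0.021,-0.539,-0.565,0.45,0],[0,0,-0.021,-0.539,-0.565,0.7,0],[0,0,-0.021,-0.539,-0.565,0.95,0],[0,0,-0.021,-0.539,-0.565,1,0],[0,0,-0.021,-0.539,-0.565,1,0],[0,0,-0.021,-0.539,-0.565,1,0]]

```text
time_s: 16.17
ee_pos: [0.4657, -0.276, 0.0831]
orientation: [-2.066, -2.363, 0.001]
force: [-0.1, -0.2, 0.2]
width: -0.0001
grip_force: 0.0
```

arm_command:
  steps:
    - [[0,0,0,0,0,0.15,0],[0,0,0,0,0,0.3,0],[0,0,0,0,0,0.4,0],[0,0,0,0,0,0.48,0],[0,0,0,0,0,0.52,0],[0,0,0,0,0,0.52,0],[0,0,0,0,0,0.52,0]]

```text
time_s: 16.75
ee_pos: [0.4681, -0.2772, 0.0075]
orientation: [2.066, 2.363, 0.002]
force: [-0.3, -0.0, 0.0]
width: 0.0
grip_force: 0.0
```

arm_command:
  steps:
    - [[0,0,0,0.05,0,0,0],[0,0,0,0.1,0,0,0],[0,0,0,0.15,0,0,0],[0,0,0,0.2,0,0,0],[0,0,0,0.25,0,0,0],[0,0,0,0.3,0,0,0],[0,0,0,0.35,0,0,0],[0,0,0,0.4,0,0,0],[0,0,0,0.45,0,0,0],[0,0,0,0.5,0,0,0],[0,0,0,0.54,0,0,0],[0,0,0,0.58,0,0,0],[0,0,0,0.61,0,0,0],[0,0,0,0.639,0,0,0]]

```text
time_s: 17.92
ee_pos: [0.4533, -0.1821, 0.0058]
orientation: [-2.069, -2.363, 0.0]
force: [0.3, -1.4, 1.0]
width: 0.0
grip_force: 0.5
```

arm_command:
  steps:
    - [[0,0,0,0.01,0,0,0],[0,0,0,0.02,0,0,0],[0,0,0,0.03,0,0,0],[0,0,0,0.04,0,0,0],[0,0,0,0.05,0,0,0],[0,0,0,0.06,0,0,0],[0,0,0,0.067,0,0,0]]

```text
time_s: 18.5
ee_pos: [0.452, -0.1724, 0.0058]
orientation: [-2.07, -2.363, -0.0]
force: [0.4, -1.1, -0.0]
width: -0.0002
grip_force: 0.3
```

```bash
python3 -c "
from h import *
s=sense();print(s['time_s'],s['force'],s['ee_pos'])
look('wrist','w7')
cv2.imwrite('pics/w7s.png',cv2.resize(cv2.imread('pics/w7.png'),(400,300)))"
```

```text
18.5 [ 0.38739786 -1.07295462 -0.01085826] [ 0.45203818 -0.17244343  0.00580131]
```

View pics/w7s.png

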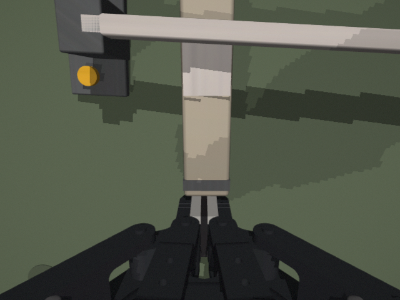

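arm_command:
  steps:
    - [[0,0,0,0.01,0,0,0],[0,0,0,0.02,0,0,0],[0,0,0,0.03,0,0,0],[0,0,0,0.04,0,0,0],[0,0,0,0.05,0,0,0],[0,0,0,0.05,0,0,0]]

```text
time_s: 19.05
ee_pos: [0.4511, -0.1647, 0.0058]
orientation: [-2.069, -2.364, -0.0]
force: [-0.4, 1.2, -0.5]
width: 0.0001
grip_force: 0.0
```

C is passing freely, so I'll finish its push and retreat.

arm_command:
  steps:
    - [[0,0,0,0.03,0,0,0],[0,0,0,0.06,0,0,0],[0,0,0,0.09,0,0,0],[0,0,0,0.12,0,0,0],[0,0,0,0.15,0,0,0],[0,0,0,0.18,0,0,0],[0,0,0,0.21,0,0,0],[0,0,0,0.23,0,0,0],[0,0,0,0.24,0,0,0],[0,0,0,0.24,0,0,0]]

```text
time_s: 19.88
ee_pos: [0.4462, -0.1286, 0.0058]
orientation: [-2.068, -2.365, -0.0]
force: [-1.1, -0.2, -0.2]
width: 0.0001
grip_force: 0.0
```

arm_command:
  steps:
    - [[0,0,0,-0.1,0,0,0],[0,0,0,-0.2,0,0,0],[0,0,0,-0.3,0,-0.2,0],[0,0,0,-0.3,0,-0.5,0],[0,0,0,-0.3,0,-0.8,0],[0,0,0,-0.3,0,-1,0],[0,0,0,-0.3,0,-1,0],[0,0,0,-0.3,0,-1,0],[0,0,0,-0.3,0,-1,0]]

```text
time_s: 20.63
ee_pos: [0.4516, -0.174, 0.1555]
orientation: [-2.069, -2.363, 0.001]
force: [-0.9, -0.2, 0.2]
width: 0.0002
grip_force: 0.0
```

```bash
python3 -c "
from h import *
KW,_,o=measure('res_a','res','wrist',save='w8')
for P,e,s in o: print('d from bar',(P[1]-ybar(P[0])))
P=(.6513,-.1801,.120)
plan(*pushpts(P[:2],P[2]))"
```

```text
res_a 0.74 px [266. 596.] P [ 0.6519 -0.1794  0.1096  0.    ] err 0.079 edge
d from bar -0.11490058685636576
from [ 0.4511 -0.1738  0.1545] yaw 1.704 t 20.7333
-> [ 0.662 -0.269  0.06   1.691] [-0.0, -0.0, 0.002, -0.819, 1.312, 0.625]
-> [ 0.662 -0.269  0.006  1.691] [0.0, 0.0, 0.0, 0.0, 0.0, 0.36]
-> [ 0.649 -0.163  0.006  1.691] [0.0, 0.0, 0.0, 0.714, 0.0, 0.0]
-> [ 0.648 -0.153  0.006  1.691] [0.0, 0.0, 0.0, 0.067, -0.0, 0.0]
-> [ 0.643 -0.114  0.006  1.691] [0.0, 0.0, 0.0, 0.26, -0.0, 0.0]
-> [ 0.646 -0.134  0.006  1.691] [0.0, 0.0, 0.0, -0.133, 0.0, 0.0]
-> [ 0.646 -0.134  0.06   1.691] [0.0, 0.0, 0.0, 0.0, 0.0, -0.36]
```

View pics/w8.png

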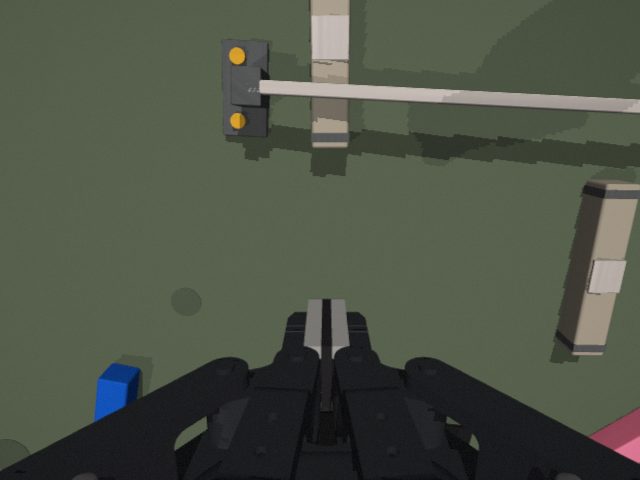

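arm_command:
  steps:
    - [[0,0,0,-0.15,0.22,0,0],[0,0,0,-0.3,0.45,0,0],[0,0,0,-0.4,0.65,0,0],[0,0,0,-0.4,0.65,0,0]]

```text
time_s: 21.07
ee_pos: [0.5631, -0.2226, 0.1544]
orientation: [2.069, 2.358, 0.006]
force: [0.5, -0.4, -0.3]
width: 0.0001
grip_force: 0.0
```

arm_command:
  steps:
    - [[0,0,0.002,-0.15,0.22,0.1,0],[0,0,0.002,-0.3,0.45,0.3,0],[0,0,0.002,-0.419,0.662,0.5,0],[0,0,0.002,-0.419,0.662,0.625,0],[0,0,0.002,-0.419,0.662,0.625,0],[0,0,0.002,-0.419,0.662,0.625,0],[0,0,0.002,-0.419,0.662,0.75,0],[0,0,0.002,-0.419,0.662,0.87,0],[0,0,0.002,-0.419,0.662,0.95,0],[0,0,0.002,-0.419,0.662,0.985,0],[0,0,0.002,-0.419,0.662,0.985,0],[0,0,0.002,-0.419,0.662,0.985,0]]

```text
time_s: 22.07
ee_pos: [0.6639, -0.2699, 0.0091]
orientation: [2.084, 2.35, 0.001]
force: [-0.2, -0.6, 0.2]
width: -0.0001
grip_force: 0.0
```

arm_command:
  steps:
    - [[0,0,0,0.05,0,0,0],[0,0,0,0.1,0,0,0],[0,0,0,0.15,0,0,0],[0,0,0,0.2,0,0,0],[0,0,0,0.25,0,0,0],[0,0,0,0.3,0,0,0],[0,0,0,0.35,0,0,0],[0,0,0,0.4,0,0,0],[0,0,0,0.45,0,0,0],[0,0,0,0.5,0,0,0],[0,0,0,0.55,0,0,0],[0,0,0,0.6,0,0,0],[0,0,0,0.64,0,0,0],[0,0,0,0.68,0,0,0],[0,0,0,0.714,0,0,0]]

```text
time_s: 23.32
ee_pos: [0.6507, -0.1628, 0.0081]
orientation: [-2.084, -2.351, -0.0]
force: [0.1, -1.5, 0.9]
width: 0.0002
grip_force: 0.6
```

arm_command:
  steps:
    - [[0,0,0,0.01,0,0,0],[0,0,0,0.02,0,0,0],[0,0,0,0.03,0,0,0],[0,0,0,0.04,0,0,0],[0,0,0,0.05,0,0,0],[0,0,0,0.06,0,0,0],[0,0,0,0.067,0,0,0]]

```text
time_s: 23.9
ee_pos: [0.6496, -0.1535, 0.0081]
orientation: [-2.085, -2.35, -0.0]
force: [0.9, -0.6, 0.6]
width: 0.0001
grip_force: 0.6
```

arm_command:
  steps:
    - [[0,0,0,0.01,0,0,0],[0,0,0,0.02,0,0,0],[0,0,0,0.03,0,0,0],[0,0,0,0.03,0,0,0]]

```text
time_s: 24.23
ee_pos: [0.649, -0.1484, 0.0081]
orientation: [-2.083, -2.351, -0.001]
force: [-0.2, -0.4, -0.1]
width: 0.0002
grip_force: 0.0
```

A is clear too (no force past the catch point). Finishing the push, then surveying.

arm_command:
  steps:
    - [[0,0,0,0.03,0,0,0],[0,0,0,0.06,0,0,0],[0,0,0,0.09,0,0,0],[0,0,0,0.12,0,0,0],[0,0,0,0.15,0,0,0],[0,0,0,0.18,0,0,0],[0,0,0,0.21,0,0,0],[0,0,0,0.24,0,0,0],[0,0,0,0.255,0,0,0],[0,0,0,0.255,0,0,0]]

```text
time_s: 25.07
ee_pos: [0.6445, -0.1099, 0.0081]
orientation: [-2.083, -2.351, -0.001]
force: [-0.4, 0.5, -1.1]
width: -0.0001
grip_force: 0.0
```

arm_command:
  steps:
    - [[0,0,0,-0.1,0,0,0],[0,0,0,-0.2,0,0,0],[0,0,0,-0.2,0,-0.25,0],[0,0,0,-0.2,0,-0.5,0],[0,0,0,-0.2,-0.2,-0.8,0],[0,0,0,0,-0.4,-1,0],[0,0,0,0.2,-0.65,-1,0],[0,0,0,0.2,-0.65,-1,0],[0,0,0,0.2,-0.65,-1,0]]

```text
time_s: 25.82
ee_pos: [0.5401, -0.0916, 0.1599]
orientation: [-2.079, -2.352, 0.003]
force: [-0.0, -0.2, 0.1]
width: -0.0001
grip_force: 0.0
```

arm_command:
  steps:
    - [[0,0,0.019,0,0,-0.3,0],[0,0,0.019,0,0,-0.5,0],[0,0,0.019,0,0,-0.5,0],[0,0,0.019,0,0,-0.5,0],[0,0,0.019,0,0,-0.5,0]]

```text
time_s: 26.23
ee_pos: [0.5441, -0.0947, 0.2329]
orientation: [2.223, 2.22, -0.001]
force: [-0.7, -0.5, -0.8]
width: -0.0001
grip_force: 0.0
```

```bash
python3 -c "
from h import *
KW,_,o=measure('res_a','res','wrist',save='w9')
for P,e,s in o: print('d from bar',(P[1]-ybar(P[0])))
print(sense()['ee_pos'],sense()['time_s'])"
```

```text
res_a 0.88 px [152. 204.] P [ 0.4376 -0.0539  0.1368  0.    ] err 0.117 
res_a 0.72 px [126. 430.] P [ 0.6339 -0.036   0.1243  0.    ] err 0.156 
d from bar 0.029484155690271387
d from bar 0.030073161587754887
[ 0.54336319 -0.09404111  0.23187091] 26.3333
```

View pics/w9.png

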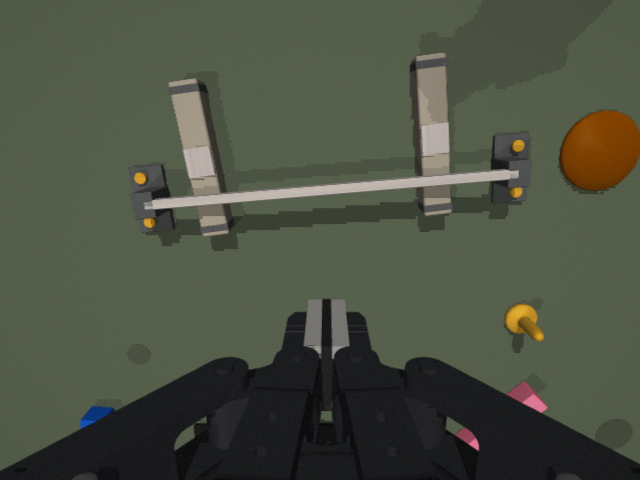

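```bash
cat >> h.py <<'E'
def inhand(dz):
    """front top edge of the held part along tool x, and its x sides near the front (tool y), for TCP height dz above part underside"""
    KW,im=look("wrist"); T=tool()
    s=max(silhouettes("res_a","wrist")+silhouettes("block0","wrist"),key=lambda s:(s["mask"][:,310:350].sum()))
    m=s["mask"]; zt=T[2,3]-dz+.024
    r=np.argwhere(m[:,315:340].any(1))[:,0].min(); print("conf",s["confidence"],"front row",r)
    f=T[:3,:3].T@(back(KW,(327,r),zt)-T[:3,3]); print("front at tool x",f.round(4),"-> centre offset",round(f[0]-.065,4))
    for q in (r+30,r+100):
        c=np.argwhere(m[q])[:,0]; print("sides tool y",[(T[:3,:3].T@(back(KW,(v,q),zt)-T[:3,3]))[1].round(4) for v in(c.min(),c.max())])
E
python3 -c "
from h import *
w=np.pi/2+.121;u=np.array([-.1207,.9927])
g=np.array([.6347,-.0352])+.008*u; e=g+.06*u
plan((*g,.08,w),(*g,.009,w),(*e,.009,w),(*e,.07,w),(.607,.223,.07,np.pi/2+.0137))"
```

```text
from [ 0.5434 -0.094   0.2319] yaw 1.57 t 26.3333
-> [ 0.634 -0.027  0.08   1.692] [-0.0, 0.0, -0.019, 0.446, 0.605, 1.011]
-> [ 0.634 -0.027  0.009  1.692] [0.0, 0.0, 0.0, 0.0, 0.0, 0.473]
-> [0.626 0.032 0.009 1.692] [0.0, 0.0, 0.0, 0.4, 0.0, 0.0]
-> [0.626 0.032 0.07  1.692] [0.0, 0.0, 0.0, 0.0, 0.0, -0.407]
-> [0.607 0.223 0.07  1.584] [0.0, 0.0, 0.017, 1.278, 0.024, 0.0]
```

arm_command:
  steps:
    - [[0,0,-0.019,0.2,0.3,0.1,0.5],[0,0,-0.019,0.446,0.605,0.3,0.5],[0,0,-0.019,0.446,0.605,0.55,0.5],[0,0,-0.019,0.446,0.605,0.8,0.5],[0,0,-0.019,0.446,0.605,1,0.5],[0,0,-0.019,0.446,0.605,1,0.5],[0,0,-0.019,0.446,0.605,1,0.5]]

```text
time_s: 26.92
ee_pos: [0.6318, -0.0266, 0.0794]
orientation: [-2.08, -2.347, 0.01]
force: [-0.2, -0.9, 1.3]
width: 0.0431
grip_force: 0.0
```

arm_command:
  steps:
    - [[0,0,0,0,0,0.12,0.5],[0,0,0,0,0,0.24,0.5],[0,0,0,0,0,0.36,0.5],[0,0,0,0,0,0.44,0.5],[0,0,0,0,0,0.484,0.5],[0,0,0,0,0,0.484,0.5],[0,0,0,0,0,0.484,0.5],[0,0,0,0,0,0.484,0],[0,0,0,0,0,0.484,0],[0,0,0,0,0,0.484,0],[0,0,0,0,0,0.484,0],[0,0,0,0,0,0.484,0],[0,0,0,0,0,0.484,0],[0,0,0,0,0,0.484,0],[0,0,0,0,0,0.484,0]]

```text
time_s: 28.17
ee_pos: [0.6358, -0.0261, 0.0121]
orientation: [2.084, 2.349, 0.002]
force: [-0.8, -0.6, 6.7]
width: 0.0227
grip_force: 61.0
```

arm_command:
  steps:
    - [[0,0,0,0.05,0,0,0],[0,0,0,0.1,0,0,0],[0,0,0,0.15,0,0,0],[0,0,0,0.2,0,0,0],[0,0,0,0.25,0,0,0],[0,0,0,0.3,0,0,0],[0,0,0,0.35,0,0,0],[0,0,0,0.4,0,0,0],[0,0,0,0.4,0,0,0],[0,0,0,0.4,0,-0.1,0],[0,0,0,0.4,0,-0.25,0],[0,0,0,0.4,0,-0.407,0],[0,0,0,0.4,0,-0.407,0],[0,0,0,0.4,0,-0.407,0]]

```text
time_s: 29.33
ee_pos: [0.6288, 0.0336, 0.0736]
orientation: [2.084, 2.349, 0.004]
force: [0.4, 0.0, -0.9]
width: 0.0223
grip_force: 60.2
```

```bash
python3 -c "
from h import *
s=sense();print(s['width'],s['grip_force'],s['force'])
inhand(.0095)
plan((.607,.223,.07,np.pi/2+.0137))"
```

```text
0.022299205171472308 60.19816875457764 [ 0.35044921  0.03354189 -0.87419648]Traceback (most recent call last):
  File "<string>", line 4, in <module>
    inhand(.0095)
    ~~~~~~^^^^^^^
  File "h.py", line 75, in inhand
    r=np.argwhere(m[:,315:340].any(1))[:,0].min(); print("conf",s["confidence"],"front row",r)
    return umr_minimum(a, axis, None, out, keepdims, initial, where)
ValueError: zero-size array to reduction operation minimum which has no identity
```

```bash
python3 -c "
from h import *
KW,im=look('wrist','w10')
print([ (r,im[r,320:334].mean(0).astype(int).tolist()) for r in range(30,330,6)])
plan((.607,.223,.07,np.pi/2+.0137))"
```

```text
[(30, [155, 92, 41]), (36, [159, 94, 42]), (42, [158, 94, 41]), (48, [150, 89, 39]), (54, [53, 58, 44]), (60, [57, 63, 50]), (66, [56, 63, 49]), (72, [56, 63, 50]), (78, [68, 76, 60]), (84, [85, 95, 75]), (90, [85, 94, 75]), (96, [85, 95, 75]), (102, [85, 95, 75]), (108, [85, 95, 75]), (114, [85, 95, 75]), (120, [85, 95, 75]), (126, [85, 95, 75]), (132, [85, 95, 75]), (138, [86, 95, 75]), (144, [85, 94, 75]), (150, [86, 95, 75]), (156, [85, 95, 75]), (162, [85, 95, 76]), (168, [106, 98, 87]), (174, [133, 125, 110]), (180, [163, 151, 134]), (186, [147, 138, 124]), (192, [82, 83, 83]), (198, [83, 83, 83]), (204, [83, 83, 83]), (210, [163, 152, 134]), (216, [163, 152, 134]), (222, [162, 152, 134]), (228, [162, 151, 133]), (234, [161, 150, 132]), (240, [141, 132, 117]), (246, [140, 132, 117]), (252, [140, 132, 117]), (258, [140, 132, 116]), (264, [140, 132, 116]), (270, [140, 132, 117]), (276, [140, 132, 117]), (282, [140, 132, 117]), (288, [140, 132, 116]), (294, [140, 132, 116]), (300, [140, 132, 115]), (306, [140, 131, 116]), (312, [140, 131, 115]), (318, [140, 131, 116]), (324, [140, 131, 116])]
from [0.6267 0.0332 0.0706] yaw 1.691 t 29.5333
-> [0.607 0.223 0.07  1.584] [-0.0, 0.0, 0.017, 1.272, 0.021, 0.004]
```

```bash
cat >> h.py <<'E'
def frontx(row,dz,T=None):
    T=tool() if T is None else T
    C=np.array(get_calibration("wrist")["tool_from_camera"]); K=np.array(get_calibration("wrist")["intrinsics"])
    d=C[:3,:3]@np.linalg.solve(K,[327,row,1]); o=C[:3,3]; zt=dz-.024  # tool z (down) of part top
    return (o+d*(zt-o[2])/d[2])[0]
def frow():
    KW,im=look("wrist"); c=im[:,320:334].mean(1).astype(int)
    return c
E
python3 -c "
from h import *
print('B check',frontx(67,.0098)-.065,'A',[round(frontx(r,.0121)-.065,4) for r in (172,178,182)])"
```

```text
B check 0.021623321267687012 A [np.float64(-0.0086), np.float64(-0.0105), np.float64(-0.0118)]
```

arm_command:
  steps:
    - [[0,0,0.008,0.12,0.01,0,0],[0,0,0.012,0.28,0.01,0,0],[0,0,0.017,0.45,0.01,0,0],[0,0,0.017,0.6,0.01,0,0],[0,0,0.017,0.7,0.01,0,0],[0,0,0.017,0.7,0.01,0,0]]

```text
time_s: 30.03
ee_pos: [0.6148, 0.1442, 0.0708]
orientation: [-2.196, -2.24, -0.003]
force: [-0.2, 0.6, -1.2]
width: 0.0223
grip_force: 60.2
```

```bash
python3 -c "
from h import *
print(sense()['width']);plan((.6069,.2239,.07,np.pi/2+.0137),(.6069,.2239,.0165,np.pi/2+.0137))"
```

```text
0.02234783897030186
from [0.6148 0.1442 0.0708] yaw 1.591 t 30.0333
-> [0.607 0.224 0.07  1.584] [-0.0, -0.001, 0.001, 0.532, -0.042, 0.008]
-> [0.607 0.224 0.016 1.584] [0.0, 0.0, 0.0, 0.0, 0.0, 0.357]
```

arm_command:
  steps:
    - [[0,0,0,0.15,-0.02,0,0],[0,0,0,0.3,-0.042,0,0],[0,0,0,0.45,-0.042,0,0],[0,0,0,0.545,-0.042,0,0],[0,0,0,0.545,-0.042,0,0],[0,0,0,0.545,-0.042,0,0],[0,0,0,0.545,-0.042,0,0],[0,0,0,0.545,-0.042,0,0]]

```text
time_s: 30.7
ee_pos: [0.6097, 0.2166, 0.0711]
orientation: [2.209, 2.232, -0.003]
force: [0.2, -0.0, -0.8]
width: 0.0222
grip_force: 60.1
```

```bash
python3 -c "
from h import *
print(sense()['width']);look('wrist','w11');plan((.6069,.2239,.0165,np.pi/2+.0137))"
```

```text
0.02218439235829646
from [0.6096 0.2169 0.0712] yaw 1.581 t 30.75
-> [0.607 0.224 0.016 1.584] [-0.0, 0.0, -0.0, 0.047, -0.018, 0.365]
```

View pics/w11.png

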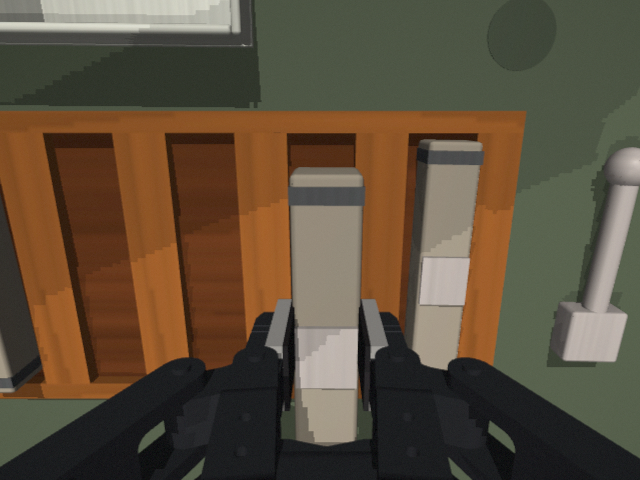

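arm_command:
  steps:
    - [[0,0,0,0.047,-0.018,0,0],[0,0,0,0.047,-0.018,0.07,0],[0,0,0,0.047,-0.018,0.14,0],[0,0,0,0.047,-0.018,0.21,0],[0,0,0,0.047,-0.018,0.27,0],[0,0,0,0.047,-0.018,0.3,0],[0,0,0,0.047,-0.018,0.32,0],[0,0,0,0.047,-0.018,0.32,0],[0,0,0,0.047,-0.018,0.32,0]]

```text
time_s: 31.5
ee_pos: [0.6066, 0.2266, 0.0235]
orientation: [2.207, 2.236, 0.0]
force: [0.3, -0.5, -0.7]
width: 0.0223
grip_force: 60.1
```

```bash
python3 -c "
from h import *
s=sense();print(s['width'],s['force']);plan((.6069,.2239,.0165,np.pi/2+.0137))"
```

```text
0.022268372405761693 [ 0.2961128  -0.45787334 -0.73064513]
from [0.6066 0.2266 0.0235] yaw 1.584 t 31.5
-> [0.607 0.224 0.016 1.584] [0.0, -0.0, -0.0, -0.018, 0.002, 0.047]
```

arm_command:
  steps:
    - [[0,0,0,-0.016,0,0,0],[0,0,0,-0.016,0,0,0],[0,0,0,-0.016,0,0.02,0],[0,0,0,-0.016,0,0.04,0],[0,0,0,-0.016,0,0.047,0],[0,0,0,-0.016,0,0.047,0],[0,0,0,-0.016,0,0.047,0],[0,0,0,-0.016,0,0.047,0]]

```text
time_s: 32.17
ee_pos: [0.6064, 0.2242, 0.0164]
orientation: [2.207, 2.236, -0.0]
force: [0.4, 0.7, -0.7]
width: 0.0224
grip_force: 60.1
```

```bash
python3 -c "
from h import *
s=sense();print(s['width'],s['force'],s['ee_pos'])"
```

```text
0.02236909696374793 [ 0.36951798  0.70987399 -0.69592696] [0.60644532 0.22420895 0.01640971]
```

arm_command:
  steps:
    - [[0,0,0,0,0,0,0.42],[0,0,0,0,0,0,0.42],[0,0,0,0,0,0,0.42],[0,0,0,0,0,0,0.42],[0,0,0,0,0,0,0.42],[0,0,0,0,0,-0.1,0.42],[0,0,0,0,0,-0.25,0.42],[0,0,0,0,0,-0.5,0.42],[0,0,0,-0.1,-0.1,-0.75,0.42],[0,0,0,-0.2,-0.38,-1,0.42],[0,0,0,-0.2,-0.38,-1,0.42]]

```text
time_s: 33.08
ee_pos: [0.5489, 0.1925, 0.1712]
orientation: [2.206, 2.233, 0.004]
force: [-0.5, 0.5, -0.6]
width: 0.0355
grip_force: 0.0
```

arm_command:
  steps:
    - [[0,0,0,0,0,-0.2,0.42],[0,0,0,0,0,-0.45,0.42],[0,0,0,0,0,-0.45,0.42],[0,0,0,0,0,-0.45,0.42],[0,0,0,0,0,-0.45,0.42]]

```text
time_s: 33.5
ee_pos: [0.5496, 0.1932, 0.2346]
orientation: [2.207, 2.235, 0.0]
force: [0.7, -1.0, -0.5]
width: 0.0356
grip_force: 0.0
```

```bash
python3 -c "
from h import *
measure('carrier','carrier','wrist',hull=True,save='w12')
measure('packed0','res','wrist',z0=.004)
plan((.53,.05,.235,np.pi/2),(.51,-.07,.235,np.pi/2))"
```

```text
carrier 0.56 px [170. 311.] P [0.5491 0.214  0.0109 0.    ] err 0.01 
packed0 0.91 px [180. 463.] P [0.6656 0.2155 0.0022 0.004 ] err 0.084 
from [0.5491 0.1931 0.2328] yaw 1.584 t 33.7
-> [0.53  0.05  0.235 1.571] [-0.0, 0.0, 0.002, -0.952, -0.14, -0.013]
-> [ 0.51  -0.07   0.235  1.571] [0.0, 0.0, 0.0, -0.8, -0.133, 0.0]
```

```bash
python3 -c "
from h import *
measure('res_a','res','wrist',z0=.004,minc=.1)"
```

```text
res_a 0.89 px [178. 394.] P [0.6061 0.2153 0.0073 0.004 ] err 0.078 
res_a 0.88 px [ 11. 222.] P [0.4642 0.4066 0.0271 0.004 ] err 0.083 edge
res_a 0.61 px [171. 312.] P [0.4636 0.2253 0.0348 0.004 ] err 0.879 
res_a 0.3 px [175. 193.] P [0.432  0.2133 0.0205 0.004 ] err 0.1
```

View pics/w12.png

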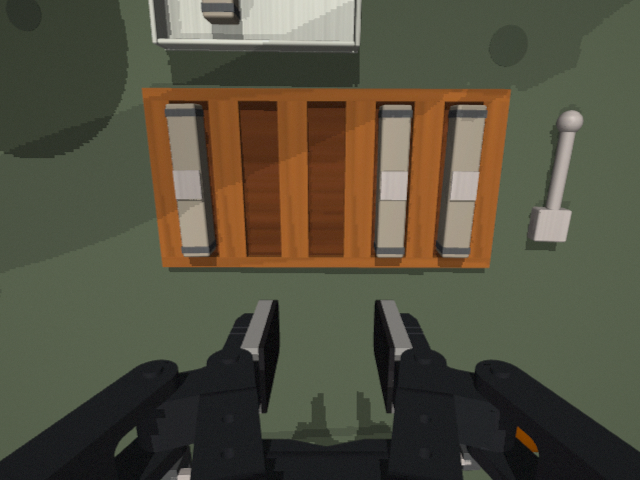

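arm_command:
  steps:
    - [[0,0,0.002,-0.25,-0.04,0,0.42],[0,0,0.002,-0.5,-0.08,0,0.42],[0,0,0.002,-0.75,-0.12,0,0.42],[0,0,0.002,-0.95,-0.14,0,0.42]]

```text
time_s: 34.13
ee_pos: [0.5295, 0.0475, 0.2333]
orientation: [-2.222, -2.221, 0.005]
force: [-0.2, -0.1, -0.2]
width: 0.0358
grip_force: 0.0
```

arm_command:
  steps:
    - [[0,0,0,-0.25,-0.04,0,0.42],[0,0,0,-0.5,-0.08,0,0.42],[0,0,0,-0.75,-0.133,0,0.42],[0,0,0,-0.8,-0.133,0,0.42],[0,0,0,-0.8,-0.133,0,0.42],[0,0,0,-0.8,-0.133,0,0.42]]

```text
time_s: 34.63
ee_pos: [0.511, -0.0688, 0.2338]
orientation: [-2.221, -2.221, -0.001]
force: [-0.1, 0.6, 0.0]
width: 0.0361
grip_force: 0.0
```

```bash
python3 -c "
from h import *
_,_,o=measure('res_a','res','wrist')
V=look('top'); 
c=min((t[0] for t in o if t[1]<.2),key=lambda p:np.hypot(p[0]-.437,p[1]+.054)); print(c)
a=c[2];w=np.pi/2+a;u=np.array([-np.sin(a),np.cos(a)])
g=c[:2]+.018*u; e=g+.06*u
plan((*g,.08,w),(*g,.007,w),(*e,.009,w),(*e,.07,w))"
```

```text
res_a 0.86 px [182. 245.] P [ 0.4375 -0.0536  0.1349  0.    ] err 0.118 
[ 0.43752267 -0.05355778  0.13486851  0.        ]
from [ 0.5113 -0.0669  0.234 ] yaw 1.575 t 34.7833
-> [ 0.435 -0.036  0.08   1.706] [0.0, -0.0, -0.021, 0.208, -0.507, 1.027]
-> [ 0.435 -0.036  0.007  1.706] [0.0, 0.0, 0.0, 0.0, 0.0, 0.487]
-> [0.427 0.024 0.009 1.706] [0.0, 0.0, 0.0, 0.4, 0.0, -0.013]
-> [0.427 0.024 0.07  1.706] [0.0, 0.0, 0.0, 0.0, 0.0, -0.407]
```

arm_command:
  steps:
    - [[0,0,-0.021,0.1,-0.25,0.1,0.42],[0,0,-0.021,0.208,-0.507,0.3,0.42],[0,0,-0.021,0.208,-0.507,0.55,0.42],[0,0,-0.021,0.208,-0.507,0.8,0.42],[0,0,-0.021,0.208,-0.507,1,0.42],[0,0,-0.021,0.208,-0.507,1,0.42],[0,0,-0.021,0.208,-0.507,1,0.42]]

```text
time_s: 35.37
ee_pos: [0.4343, -0.0367, 0.0833]
orientation: [-2.064, -2.365, 0.003]
force: [-0.8, 0.4, -0.2]
width: 0.0357
grip_force: 0.0
```

arm_command:
  steps:
    - [[0,0,0,0,0,0.12,0.42],[0,0,0,0,0,0.24,0.42],[0,0,0,0,0,0.36,0.42],[0,0,0,0,0,0.46,0.42],[0,0,0,0,0,0.51,0.42],[0,0,0,0,0,0.51,0.42],[0,0,0,0,0,0.51,0.42],[0,0,0,0,0,0.51,0],[0,0,0,0,0,0.51,0],[0,0,0,0,0,0.51,0],[0,0,0,0,0,0.51,0],[0,0,0,0,0,0.51,0],[0,0,0,0,0,0.51,0],[0,0,0,0,0,0.51,0]]

```text
time_s: 36.53
ee_pos: [0.4372, -0.0382, 0.0091]
orientation: [2.067, 2.36, 0.004]
force: [1.4, 0.2, 8.8]
width: 0.0224
grip_force: 60.3
```

arm_command:
  steps:
    - [[0,0,0,0.05,0,0,0],[0,0,0,0.1,0,0,0],[0,0,0,0.15,0,0,0],[0,0,0,0.2,0,0,0],[0,0,0,0.25,0,0,0],[0,0,0,0.3,0,0,0],[0,0,0,0.35,0,0,0],[0,0,0,0.4,0,0,0],[0,0,0,0.4,0,0,0],[0,0,0,0.4,0,-0.1,0],[0,0,0,0.4,0,-0.25,0],[0,0,0,0.4,0,-0.407,0],[0,0,0,0.4,0,-0.407,0],[0,0,0,0.4,0,-0.407,0],[0,0,0,0.4,0,-0.407,0]]

```text
time_s: 37.78
ee_pos: [0.4278, 0.0214, 0.0694]
orientation: [2.069, 2.361, 0.003]
force: [-0.3, 0.1, -0.4]
width: 0.0226
grip_force: 59.2
```

```bash
cat >> h.py <<'E'
def front(dz):
    c=frow(); 
    for r in range(40,320):  # dark end band: neutral grey below beige
        v=c[r:r+8]
        if (np.abs(v[:,0]-v[:,2])<6).all() and v.max()<110: break
    b=r
    print("band row",r,[c[k].tolist() for k in range(b-26,b+2,4)])
    for k in range(b-1,b-25,-1):
        if c[k,0]-c[k,2]<20 and k<b-4: break
    print("front-ish row",k)
    return c
E
python3 -c "
from h import *
s=sense();print(s['width'],s['force'],s['ee_pos'])
c=front(.01); print([(r,c[r].tolist()) for r in range(120,230,8)])
print([(r,round(frontx(r,.0105)-.065,4)) for r in range(150,270,10)])"
```

```text
0.022581941029575947 [-0.26524527  0.13898458 -0.39113657] [0.42778906 0.02135748 0.06939579]
band row 211 [[86, 96, 76], [107, 100, 88], [109, 101, 91], [132, 123, 109], [164, 152, 135], [162, 151, 134], [161, 151, 133]]
front-ish row 194
[(120, [86, 95, 75]), (128, [85, 95, 75]), (136, [86, 96, 76]), (144, [85, 95, 75]), (152, [86, 96, 76]), (160, [85, 95, 75]), (168, [86, 95, 76]), (176, [86, 96, 76]), (184, [86, 96, 75]), (192, [109, 102, 90]), (200, [163, 151, 134]), (208, [162, 151, 134]), (216, [82, 82, 83]), (224, [82, 82, 82])]
[(150, np.float64(-0.0018)), (160, np.float64(-0.0048)), (170, np.float64(-0.0078)), (180, np.float64(-0.0109)), (190, np.float64(-0.014)), (200, np.float64(-0.0172)), (210, np.float64(-0.0204)), (220, np.float64(-0.0237)), (230, np.float64(-0.027)), (240, np.float64(-0.0304)), (250, np.float64(-0.0338)), (260, np.float64(-0.0372))]
```

```bash
python3 -c "
from h import *
w=np.pi/2+.0125
plan((.46,.13,.07,w),(.4908,.2288,.07,w))"
```

```text
from [0.4274 0.0212 0.0687] yaw 1.703 t 37.8333
-> [0.46  0.13  0.07  1.583] [0.0, 0.0, 0.019, 0.69, 0.311, -0.008]
-> [0.491 0.229 0.07  1.583] [0.0, 0.0, 0.0, 0.656, 0.214, 0.0]
```

arm_command:
  steps:
    - [[0,0,0.008,0.15,0.07,0,0],[0,0,0.014,0.32,0.15,0,0],[0,0,0.019,0.5,0.23,0,0],[0,0,0.019,0.69,0.311,0,0]]

```text
time_s: 38.17
ee_pos: [0.4594, 0.1304, 0.0675]
orientation: [2.209, 2.233, -0.003]
force: [0.7, 0.1, -1.5]
width: 0.0225
grip_force: 59.1
```

arm_command:
  steps:
    - [[0,0,0,0.15,0.06,0,0],[0,0,0,0.32,0.12,0,0],[0,0,0,0.5,0.18,0,0],[0,0,0,0.6,0.214,0,0],[0,0,0,0.656,0.214,0,0],[0,0,0,0.656,0.214,0,0],[0,0,0,0.656,0.214,0,0],[0,0,0,0.656,0.214,0,0],[0,0,0,0.656,0.214,0,0],[0,0,0,0.656,0.214,0,0],[0,0,0,0.656,0.214,0,0]]

```text
time_s: 39.08
ee_pos: [0.4903, 0.2278, 0.0685]
orientation: [2.208, 2.234, -0.001]
force: [0.4, 0.4, -1.1]
width: 0.0226
grip_force: 59.1
```

```bash
python3 -c "
from h import *
w=np.pi/2+.0125
s=sense();print(s['width'],s['force'],s['qvel'].round(3))
plan((.4908,.2288,.07,w),(.4908,.2288,.021,w))"
```

```text
0.022631823794961804 [ 0.38463844  0.38314966 -1.08779451] [-0.005 -0.001 -0.006 -0.006 -0.001 -0.001  0.   ]
from [0.4903 0.2278 0.0685] yaw 1.583 t 39.0833
-> [0.491 0.229 0.07  1.583] [-0.0, 0.0, -0.0, 0.007, 0.004, -0.01]
-> [0.491 0.229 0.021 1.583] [0.0, 0.0, 0.0, 0.0, 0.0, 0.327]
```

arm_command:
  steps:
    - [[0,0,0,0.005,0.003,0.07,0],[0,0,0,0.005,0.003,0.14,0],[0,0,0,0.005,0.003,0.2,0],[0,0,0,0.005,0.003,0.26,0],[0,0,0,0.005,0.003,0.3,0],[0,0,0,0.005,0.003,0.33,0],[0,0,0,0.005,0.003,0.35,0],[0,0,0,0.005,0.003,0.36,0],[0,0,0,0.005,0.003,0.36,0],[0,0,0,0.005,0.003,0.36,0]]

```text
time_s: 39.92
ee_pos: [0.4908, 0.2297, 0.0147]
orientation: [2.207, 2.236, 0.001]
force: [-0.4, -0.1, -0.2]
width: 0.0224
grip_force: 59.2
```

```bash
python3 -c "
from h import *
s=sense();print(s['width'],s['force'],s['ee_pos'])"
```

```text
0.02235956610497217 [-0.35754427 -0.14182795 -0.1926502 ] [0.49084298 0.22972579 0.01473404]
```

arm_command:
  steps:
    - [[0,0,0,0,0,0,0.42],[0,0,0,0,0,0,0.42],[0,0,0,0,0,0,0.42],[0,0,0,0,0,0,0.42],[0,0,0,0,0,0,0.42],[0,0,0,0,0,-0.1,0.42],[0,0,0,0,0,-0.25,0.42],[0,0,0,0,0,-0.5,0.42],[0,0,0,-0.1,0.1,-0.75,0.42],[0,0,0,-0.25,0.38,-1,0.42],[0,0,0,-0.25,0.38,-1,0.42]]

```text
time_s: 40.83
ee_pos: [0.5523, 0.1913, 0.1685]
orientation: [2.208, 2.23, 0.008]
force: [0.9, -0.0, 0.1]
width: 0.0359
grip_force: 0.0
```

arm_command:
  steps:
    - [[0,0,0.002,0,0,-0.2,0.42],[0,0,0.002,0,0,-0.45,0.42],[0,0,0.002,0,0,-0.45,0.42],[0,0,0.002,0,0,-0.45,0.42]]

```text
time_s: 41.17
ee_pos: [0.5492, 0.1936, 0.2342]
orientation: [2.22, 2.22, 0.007]
force: [-1.5, 0.3, 0.1]
width: 0.0357
grip_force: 0.0
```

```bash
python3 -c "
from h import *
measure('res_a','res','wrist',z0=.004,save='w13')
measure('packed0','res','wrist',z0=.004)
w=np.pi/2
plan((.53,.05,.235,w),(.52,-.10,.235,w),(.51,-.25,.235,w),(.50,-.40,.235,w),(.50,-.43,.235,w))"
```

```text
res_a 0.9 px [182. 260.] P [ 0.4908  0.2134 -0.0044  0.004 ] err 0.08 
res_a 0.67 px [  9. 216.] P [0.4631 0.4075 0.0408 0.004 ] err 0.091 edge
res_a 0.56 px [180. 391.] P [0.6059 0.2146 0.0158 0.004 ] err 0.07 
res_a 0.47 px [173. 326.] P [ 0.5769  0.2261 -0.0386  0.004 ] err 0.882 
packed0 0.75 px [178. 192.] P [0.4323 0.2134 0.0165 0.004 ] err 0.104 
packed0 0.7 px [175. 464.] P [ 0.6657  0.2163 -0.0067  0.004 ] err 0.089 
packed0 0.51 px [179. 263.] P [0.4909 0.2132 0.0011 0.004 ] err 0.085 
from [0.5473 0.1922 0.2306] yaw 1.572 t 41.3667
-> [0.53  0.05  0.235 1.571] [-0.0, 0.0, 0.0, -0.948, -0.116, -0.027]
-> [ 0.52  -0.1    0.235  1.571] [0.0, 0.0, 0.0, -1.0, -0.067, 0.0]
-> [ 0.51  -0.25   0.235  1.571] [0.0, 0.0, 0.0, -1.0, -0.067, 0.0]
-> [ 0.5   -0.4    0.235  1.571] [0.0, 0.0, 0.0, -1.0, -0.067, 0.0]
-> [ 0.5   -0.43   0.235  1.571] [0.0, 0.0, 0.0, -0.2, 0.0, 0.0]
```

arm_command:
  steps:
    - [[0,0,0,-0.25,-0.03,0,0.42],[0,0,0,-0.5,-0.06,0,0.42],[0,0,0,-0.75,-0.09,0,0.42],[0,0,0,-1,-0.116,0,0.42]]

```text
time_s: 41.7
ee_pos: [0.5295, 0.0413, 0.2307]
orientation: [-2.219, -2.222, 0.004]
force: [1.5, -1.0, 0.5]
width: 0.0353
grip_force: 0.0
```

arm_command:
  steps:
    - [[0,0,0,-0.25,0,0,0.42],[0,0,0,-0.5,0,0,0.42],[0,0,0,-0.75,0,0,0.42],[0,0,0,-1,0,0,0.42]]

```text
time_s: 42.03
ee_pos: [0.5298, -0.109, 0.2309]
orientation: [-2.219, -2.221, 0.002]
force: [0.8, 0.2, -0.3]
width: 0.0358
grip_force: 0.0
```

arm_command:
  steps:
    - [[0,0,0,-0.25,0,0,0.42],[0,0,0,-0.5,0,0,0.42],[0,0,0,-0.75,0,0,0.42],[0,0,0,-1,0,0,0.42]]

```text
time_s: 42.37
ee_pos: [0.5298, -0.2589, 0.2307]
orientation: [-2.219, -2.221, 0.002]
force: [0.2, -0.3, 0.2]
width: 0.0358
grip_force: 0.0
```

arm_command:
  steps:
    - [[0,0,0,-0.25,0,0,0.42],[0,0,0,-0.5,0,0,0.42],[0,0,0,-0.75,0,0,0.42],[0,0,0,-1,0,0,0.42],[0,0,0,-1,0,0,0.42],[0,0,0,-1,0,0,0.42],[0,0,0,-1,0,0,0.42]]

```text
time_s: 42.95
ee_pos: [0.5306, -0.4061, 0.2306]
orientation: [-2.218, -2.221, -0.001]
force: [0.2, 1.6, -0.2]
width: 0.0359
grip_force: 0.0
```

```bash
python3 -c "
from h import *
KW,im,o=measure('block0','block','wrist',z0=.006,save='w14')
for P,e,s in o: print(P[:2].round(3), np.median(im[s['mask']],0))
b=[P for P,e,s in o if e<.2 and np.hypot(P[0]-.5633,P[1]+.41)<.03][0]
V,it=look('top'); S=silhouettes('block0','top')
m=[s['mask'] for P,e,s in o if P is b][0]
t=min(S,key=lambda t:np.hypot(*(np.array(t['pixel'])[::-1]-proj(V,[b[0],b[1],.018])[0])))
print('two-view z',fit([(KW,m*1.),(V,t['mask']*1.)],D['block'],b,True))
w=np.pi/2+b[2]
plan((*b[:2],.085,w),(*b[:2],.014,w),(*b[:2],.085,w))"
```

```text
block0 0.94 px [207. 364.] P [ 0.5628 -0.4074 -0.0388  0.006 ] err 0.071 
block0 0.91 px [172.  59.] P [ 0.3016 -0.3791 -0.1001  0.006 ] err 0.114 
block0 0.66 px [217. 219.] P [ 0.4357 -0.4179  0.0125  0.006 ] err 0.089 
block0 0.6 px [218. 297.] P [ 0.5024 -0.4172 -0.0307  0.006 ] err 0.064 
block0 0.57 px [123. 552.] P [ 0.7093 -0.3382 -0.7989  0.006 ] err 0.124 
[ 0.563 -0.407] [237. 190. 106.]
[ 0.302 -0.379] [ 19.  89. 201.]
[ 0.436 -0.418] [237. 189. 105.]
[ 0.502 -0.417] [238. 190. 106.]
[ 0.709 -0.338] [235. 136. 167.]
two-view z (array([ 0.56368782, -0.40829892, -0.04195269, -0.00204163]), np.float64(0.14104118815578864))
from [ 0.5315 -0.4054  0.2321] yaw 1.574 t 43.15
-> [ 0.563 -0.407  0.085  1.532] [-0.0, -0.0, 0.007, -0.015, 0.209, 0.98]
-> [ 0.563 -0.407  0.014  1.532] [0.0, 0.0, 0.0, 0.0, 0.0, 0.473]
-> [ 0.563 -0.407  0.085  1.532] [0.0, 0.0, 0.0, 0.0, 0.0, -0.473]
```

View pics/w14.png

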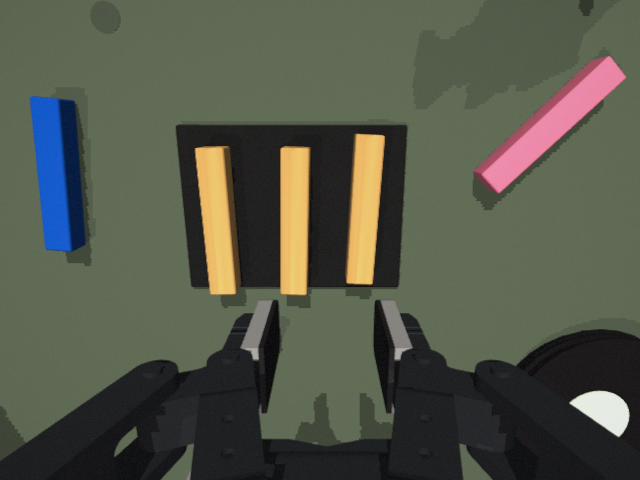

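The mat shows three wooden blocks at cols 216, 295 and 366 (rows ~145–290). The blue and pink look-alikes lie off the mat. Grasping the right-hand block.

arm_command:
  steps:
    - [[0,0,0.007,-0.015,0.15,0.1,0.42],[0,0,0.007,-0.015,0.209,0.3,0.42],[0,0,0.007,-0.015,0.209,0.55,0.42],[0,0,0.007,-0.015,0.209,0.8,0.42],[0,0,0.007,-0.015,0.209,0.98,0.42],[0,0,0.007,-0.015,0.209,0.98,0.42],[0,0,0.007,-0.015,0.209,0.98,0.42]]

```text
time_s: 43.73
ee_pos: [0.5619, -0.4082, 0.0843]
orientation: [-2.266, -2.172, 0.001]
force: [0.0, -0.3, 0.2]
width: 0.0357
grip_force: 0.0
```

arm_command:
  steps:
    - [[0,0,0,0,0,0.12,0.42],[0,0,0,0,0,0.24,0.42],[0,0,0,0,0,0.34,0.42],[0,0,0,0,0,0.42,0.42],[0,0,0,0,0,0.46,0.42],[0,0,0,0,0,0.46,0.42],[0,0,0,0,0,0.46,0.42],[0,0,0,0,0,0.46,0],[0,0,0,0,0,0.46,0],[0,0,0,0,0,0.46,0],[0,0,0,0,0,0.46,0],[0,0,0,0,0,0.46,0],[0,0,0,0,0,0.46,0],[0,0,0,0,0,0.46,0]]

```text
time_s: 44.9
ee_pos: [0.5634, -0.4097, 0.0175]
orientation: [2.268, 2.171, 0.001]
force: [-0.1, 0.1, 6.3]
width: 0.0223
grip_force: 61.8
```

arm_command:
  steps:
    - [[0,0,0,0,0,-0.1,0],[0,0,0,0,0,-0.25,0],[0,0,0,0,0,-0.4,0],[0,0,0,0,0,-0.5,0],[0,0,0,0,0,-0.5,0],[0,0,0,0,0,-0.5,0]]

```text
time_s: 45.4
ee_pos: [0.5626, -0.4098, 0.0921]
orientation: [2.268, 2.171, 0.0]
force: [-0.7, 0.4, -0.9]
width: 0.0219
grip_force: 61.1
```

```bash
python3 -c "
from h import *
s=sense();print(s['width'],s['force'],s['ee_pos'])
KW,im=look('wrist','w15'); c=im[:,320:334].mean(1).astype(int); print([(r,c[r].tolist()) for r in range(120,220,6)])
print([(r,round(frontx(r,.010)-.065,4)) for r in range(120,220,10)])
w=np.pi/2+.0125
plan((.56,-.26,.09,w),(.555,-.11,.09,w),(.55,.04,.09,w),(.549,.18,.09,w),(.549,.214,.09,w))"
```

```text
0.021943065467449466 [-0.67359147  0.36625998 -0.94767336] [ 0.56263549 -0.40975384  0.09207801]
[(120, [34, 33, 33]), (126, [35, 33, 33]), (132, [35, 34, 32]), (138, [228, 175, 98]), (144, [241, 200, 111]), (150, [241, 201, 112]), (156, [241, 201, 112]), (162, [241, 202, 112]), (168, [241, 202, 112]), (174, [242, 202, 112]), (180, [241, 202, 113]), (186, [241, 202, 113]), (192, [241, 202, 112]), (198, [231, 179, 100]), (204, [230, 177, 99]), (210, [230, 176, 99]), (216, [229, 177, 99])]
[(120, np.float64(0.007)), (130, np.float64(0.0041)), (140, np.float64(0.0012)), (150, np.float64(-0.0018)), (160, np.float64(-0.0048)), (170, np.float64(-0.0078)), (180, np.float64(-0.0109)), (190, np.float64(-0.014)), (200, np.float64(-0.0172)), (210, np.float64(-0.0204))]
from [ 0.5617 -0.4095  0.0907] yaw 1.527 t 45.45
-> [ 0.56  -0.26   0.09   1.583] [-0.0, 0.0, -0.009, 0.995, -0.055, 0.004]
-> [ 0.555 -0.11   0.09   1.583] [0.0, 0.0, 0.0, 1.0, -0.021, 0.0]
-> [0.55  0.04  0.09  1.583] [0.0, 0.0, 0.0, 1.0, -0.021, 0.0]
-> [0.549 0.18  0.09  1.583] [0.0, 0.0, 0.0, 0.933, 0.005, 0.0]
-> [0.549 0.214 0.09  1.583] [0.0, 0.0, 0.0, 0.227, 0.003, 0.0]
```

arm_command:
  steps:
    - [[0,0,-0.004,0.15,-0.01,0,0],[0,0,-0.009,0.35,-0.02,0,0],[0,0,-0.009,0.57,-0.04,0,0],[0,0,-0.009,0.79,-0.055,0,0],[0,0,-0.009,0.995,-0.055,0,0]]

```text
time_s: 45.87
ee_pos: [0.5586, -0.2581, 0.0894]
orientation: [-2.205, -2.233, 0.002]
force: [-0.2, 0.3, -0.3]
width: 0.0223
grip_force: 61.0
```

arm_command:
  steps:
    - [[0,0,0,0.22,0,0,0],[0,0,0,0.45,-0.01,0,0],[0,0,0,0.7,-0.02,0,0],[0,0,0,1,-0.021,0,0]]

```text
time_s: 46.2
ee_pos: [0.5537, -0.1134, 0.0895]
orientation: [-2.209, -2.232, 0.005]
force: [0.4, 0.5, -0.8]
width: 0.0225
grip_force: 61.0
```

arm_command:
  steps:
    - [[0,0,0,0.22,0,0,0],[0,0,0,0.45,-0.01,0,0],[0,0,0,0.7,-0.02,0,0],[0,0,0,1,-0.021,0,0]]

```text
time_s: 46.53
ee_pos: [0.5489, 0.033, 0.0895]
orientation: [-2.208, -2.233, 0.006]
force: [-0.0, -1.0, -0.6]
width: 0.0222
grip_force: 61.0
```

arm_command:
  steps:
    - [[0,0,0,0.22,0,0,0],[0,0,0,0.45,0,0,0],[0,0,0,0.7,0,0,0],[0,0,0,0.9,0,0,0],[0,0,0,0.95,0,0,0],[0,0,0,0.95,0,0,0]]

```text
time_s: 47.03
ee_pos: [0.5473, 0.1797, 0.0902]
orientation: [-2.199, -2.24, -0.001]
force: [0.7, -0.0, -1.6]
width: 0.0224
grip_force: 61.0
```

```bash
python3 -c "
from h import *
s=sense();print(s['width'],s['force'],s['ee_pos'])
KW,im=look('wrist','w16'); c=im[:,320:334].mean(1).astype(int); print([(r,c[r].tolist()) for r in range(110,170,6)])
w=np.pi/2+.0125
plan((.549,.212,.06,w),(.549,.212,.0165,w))"
```

```text
0.022394313814056172 [ 0.71189023 -0.01210344 -1.56069696] [0.54728652 0.17971662 0.09019593]
[(110, [83, 45, 22]), (116, [80, 43, 21]), (122, [77, 41, 20]), (128, [75, 40, 19]), (134, [76, 40, 20]), (140, [196, 145, 80]), (146, [192, 143, 78]), (152, [193, 143, 79]), (158, [193, 143, 79]), (164, [192, 143, 78])]
from [0.5476 0.1761 0.0899] yaw 1.586 t 47.0833
-> [0.549 0.212 0.06  1.583] [-0.0, 0.0, 0.0, 0.239, 0.013, 0.199]
-> [0.549 0.212 0.016 1.583] [0.0, 0.0, 0.0, 0.0, 0.0, 0.29]
```

arm_command:
  steps:
    - [[0,0,0,0.1,0.008,0,0],[0,0,0,0.2,0.008,0.1,0],[0,0,0,0.228,0.008,0.2,0],[0,0,0,0.228,0.008,0.28,0],[0,0,0,0.228,0.008,0.32,0],[0,0,0,0.228,0.008,0.32,0],[0,0,0,0.228,0.008,0.32,0],[0,0,0,0.228,0.008,0.32,0],[0,0,0,0.228,0.008,0.32,0],[0,0,0,0.228,0.008,0.32,0]]

```text
time_s: 47.92
ee_pos: [0.5499, 0.2098, 0.0436]
orientation: [2.207, 2.235, 0.001]
force: [-0.4, 0.5, -0.1]
width: 0.0222
grip_force: 61.1
```

```bash
python3 -c "
from h import *
w=np.pi/2+.0125
print(sense()['width'])
plan((.549,.212,.0165,w))"
```

```text
0.022210995434203806
from [0.5499 0.2098 0.0436] yaw 1.583 t 47.9167
-> [0.549 0.212 0.016 1.583] [0.0, -0.0, -0.0, 0.014, -0.006, 0.181]
```

arm_command:
  steps:
    - [[0,0,0,0.014,-0.006,0,0],[0,0,0,0.014,-0.006,0.05,0],[0,0,0,0.014,-0.006,0.1,0],[0,0,0,0.014,-0.006,0.14,0],[0,0,0,0.014,-0.006,0.165,0],[0,0,0,0.014,-0.006,0.181,0],[0,0,0,0.014,-0.006,0.181,0],[0,0,0,0.014,-0.006,0.181,0]]

```text
time_s: 48.58
ee_pos: [0.5485, 0.2121, 0.0157]
orientation: [2.207, 2.236, -0.0]
force: [-1.0, 0.2, -0.8]
width: 0.0225
grip_force: 61.1
```

```bash
python3 -c "
from h import *
s=sense();print(s['width'],s['force'],s['ee_pos'])"
```

```text
0.022543129936591143 [-0.96515256  0.2205658  -0.82966202] [0.54848755 0.21214079 0.01567516]
```

arm_command:
  steps:
    - [[0,0,0,0,0,0,0.4],[0,0,0,0,0,0,0.4],[0,0,0,0,0,0,0.4],[0,0,0,0,0,0,0.4],[0,0,0,0,0,0,0.4],[0,0,0,0,0,-0.1,0.4],[0,0,0,0,0,-0.25,0.4],[0,0,0,0,0,-0.5,0.4],[0,0,0,-0.05,0,-0.75,0.4],[0,0,0,-0.1,0,-1,0.4],[0,0,0,-0.1,0,-1,0.4]]

```text
time_s: 49.5
ee_pos: [0.5523, 0.198, 0.1727]
orientation: [2.206, 2.23, 0.016]
force: [0.5, 0.5, -1.4]
width: 0.0345
grip_force: 0.0
```

arm_command:
  steps:
    - [[0,0,0,0,0,-0.2,0.4],[0,0,0,0,0,-0.45,0.4],[0,0,0,0,0,-0.45,0.4],[0,0,0,0,0,-0.45,0.4],[0,0,0,0,0,-0.45,0.4]]

```text
time_s: 49.92
ee_pos: [0.5484, 0.1966, 0.233]
orientation: [2.207, 2.235, -0.001]
force: [0.7, 0.8, -0.5]
width: 0.034
grip_force: 0.0
```

```bash
python3 -c "
from h import *
measure('block0','block','wrist',z0=.004,save='w17')
measure('res_a','res','wrist',z0=.004)
measure('carrier','carrier','wrist',hull=True)
look('side','s2')
a=cv2.imread('pics/w17.png');b=cv2.imread('pics/s2.png')[160:480]
cv2.imwrite('pics/final.png',np.hstack([cv2.resize(a,(400,300)),cv2.resize(b[:,:],(400,300))]))"
```

```text
block0 0.82 px [183. 326.] P [0.5482 0.2141 0.011  0.004 ] err 0.082 
block0 0.3 px [176. 310.] P [0.5221 0.2261 0.0126 0.004 ] err 0.872 
res_a 0.62 px [181. 269.] P [ 0.4955  0.2165 -0.0027  0.004 ] err 0.12 
res_a 0.6 px [182. 395.] P [0.6061 0.215  0.0138 0.004 ] err 0.081 
res_a 0.57 px [ 15. 223.] P [0.4598 0.4067 0.1027 0.004 ] err 0.099 edge
carrier 0.63 px [174. 341.] P [0.5492 0.2139 0.0085 0.    ] err 0.008
```

View pics/final.png

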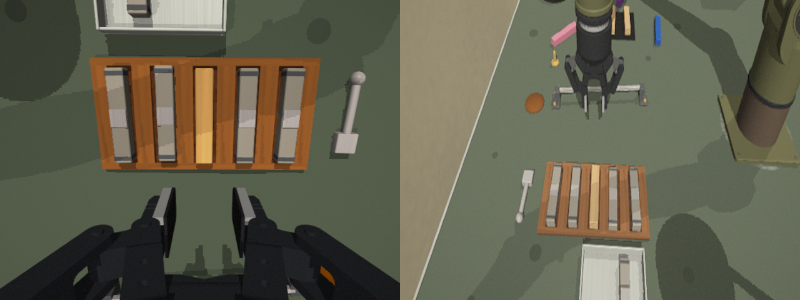

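All five pockets look filled and the reject is in the tray. C reads 5 mm off its earlier position, so I'll re-check it before handing in.

```bash
python3 -c "
from h import *
for i in range(2): measure('res_a','res','wrist',z0=.004); measure('packed0','res','wrist',z0=.004)
A=cv2.imread('pics/w13.png').astype(int);B=cv2.imread('pics/w17.png').astype(int)
s=sense();print(s['ee_pos'])
# edges of C across its width at 3 lengths, via brightness rise
KW=cam('wrist');im=capture('wrist').astype(int)
for y in(.165,.19,.24,.265):
    r=int(proj(KW,[.491,y,.028])[0][1]); print(y,r,[(c,im[r,c].tolist()) for c in range(225,300,5)])
" | cut -c1-620
```

```text
res_a 0.86 px [ 15. 222.] P [0.4639 0.407  0.0177 0.004 ] err 0.054 edge
res_a 0.81 px [180. 268.] P [0.4957 0.2159 0.0021 0.004 ] err 0.114 
res_a 0.66 px [183. 396.] P [0.606  0.2151 0.0185 0.004 ] err 0.077 
packed0 0.64 px [183. 461.] P [ 0.6657  0.2156 -0.0021  0.004 ] err 0.095 
packed0 0.61 px [182. 195.] P [0.4321 0.2136 0.0263 0.004 ] err 0.079 
res_a 0.88 px [ 12. 223.] P [0.4597 0.4067 0.0963 0.004 ] err 0.065 edge
res_a 0.64 px [185. 396.] P [0.6059 0.2147 0.0136 0.004 ] err 0.077 
packed0 0.89 px [184. 462.] P [ 0.6653  0.2155 -0.0065  0.004 ] err 0.072 
packed0 0.75 px [180. 194.] P [0.4323 0.2134 0.0269 0.004 ] err 0.09 
[0.54870546 0.19711232 0.23340925]
0.165 245 [(225, [157, 92, 40]), (230, [140, 83, 39]), (235, [154, 93, 43]), (240, [154, 93, 41]), (245, [160, 93, 41]), (250, [82, 44, 21]), (255, [164, 154, 136]), (260, [164, 154, 137]), (265, [163, 154, 136]), (270, [163, 152, 135]), (275, [164, 153, 135]), (280, [57, 53, 48]), (285, [136, 81, 34]), (290, [146, 87, 41]), (295, [145, 86, 39])]
0.19 217 [(225, [127, 75, 36]), (230, [133, 80, 37]), (235, [132, 79, 33
[... 275 characters left out ...]
0.24 158 [(225, [137, 81, 36]), (230, [138, 81, 38]), (235, [132, 79, 36]), (240, [140, 82, 36]), (245, [83, 45, 21]), (250, [135, 125, 111]), (255, [143, 133, 117]), (260, [142, 134, 119]), (265, [143, 135, 118]), (270, [144, 135, 120]), (275, [136, 126, 113]), (280, [102, 61, 33]), (285, [128, 75, 36]), (290, [134, 80, 36]), (295, [136, 79, 33])]
0.265 127 [(225, [139, 83, 35]), (230, [134, 79, 34]), (235, [135, 79, 36]), (240, [79, 49, 22]), (245, [85, 45, 24]), (250, [143, 133, 118]), (255, [145, 134, 119]), (260, [143, 134, 118]), (265, [144, 135, 119]), (270, [147, 137, 123]), (275, [115, 107, 96]), (280, [105, 63, 28]), (285, [126, 74, 29]), (290, [137, 81, 37]), (295, [138, 82, 35])]
```

```bash
python3 -c "
from h import *
def edges(im,KW,x0,y,z=.028):
    out=[]
    r=int(round(proj(KW,[x0,y,z])[0][1])); cc=proj(KW,[x0,y,z])[0][0]
    row=im[r].astype(int); ok=(row[:,0]>100)&(row[:,0]-row[:,2]<35)&(row[:,0]-row[:,2]>10)
    c=int(cc); a=c
    while ok[a]: a-=1
    b=c
    while ok[b]: b+=1
    return [back(KW,(v,r),z)[0].round(4) for v in(a+.5,b-.5)]
KW,im=look('wrist','w18')
print(sense()['time_s'])
for x0 in(.4955,.606,.432,.6655):
    print(x0,[[float(v) for v in edges(im,KW,x0,y)] for y in(.165,.185,.245,.265)])
# lengthwise profile of C: first/last beige rows on its centre line
for x0 in(.4955,.606):
    P=[(y,im[tuple(np.round(proj(KW,[x0,y,.028])[0][::-1]).astype(int))].tolist()) for y in list(np.arange(.142,.156,.002))+list(np.arange(.27,.288,.002))]
    print(x0,[(round(float(y),3),v) for y,v in P])
"
```

```text
50.7667
0.4955 [[0.4839, 0.5077], [0.4846, 0.5072], [0.4835, 0.5067], [0.4835, 0.5063]]
0.606 [[0.5941, 0.618], [0.594, 0.6175], [0.5944, 0.6175], [0.5941, 0.6169]]
0.432 [[0.4222, 0.4451], [0.4222, 0.4447], [0.4199, 0.4423], [0.4193, 0.4421]]
0.6655 [[0.6534, 0.6763], [0.6532, 0.6758], [0.654, 0.6772], [0.6536, 0.6764]]
0.4955 [(0.142, [153, 92, 40]), (0.144, [104, 62, 30]), (0.146, [94, 55, 24]), (0.148, [95, 58, 27]), (0.15, [74, 44, 19]), (0.152, [56, 35, 21]), (0.154, [140, 130, 114]), (0.156, [153, 143, 127]), (0.27, [144, 136, 119]), (0.272, [136, 127, 115]), (0.274, [77, 78, 80]), (0.276, [86, 86, 87]), (0.278, [120, 114, 106]), (0.28, [164, 154, 136]), (0.282, [146, 131, 111]), (0.284, [134, 81, 38]), (0.286, [130, 76, 33])]
0.606 [(0.142, [156, 93, 43]), (0.144, [107, 65, 30]), (0.146, [107, 63, 30]), (0.148, [109, 65, 31]), (0.15, [98, 58, 25]), (0.152, [134, 126, 112]), (0.154, [152, 142, 126]), (0.156, [80, 82, 83]), (0.27, [135, 127, 113]), (0.272, [72, 73, 73]), (0.274, [73, 74, 73]), (0.276, [92, 88, 84]), (0.278, [145, 136, 121]), (0.28, [143, 132, 115]), (0.282, [56, 31, 17]), (0.284, [136, 82, 36]), (0.286, [138, 81, 33])]
```

arm_command:
  steps:
    - [[0,0,0,0,0.25,0,0.4],[0,0,0,0,0.5,0,0.4],[0,0,0,0,0.75,0,0.4],[0,0,0,0,0.9,0,0.4],[0,0,0,0,0.9,0,0.4],[0,0,0,0,0.9,0,0.4],[0,0,0,0,0.9,0,0.4],[0,0,0,0,0.9,0,0.4]]

```text
time_s: 51.43
ee_pos: [0.6823, 0.1994, 0.2336]
orientation: [-2.205, -2.237, 0.001]
force: [-0.6, 0.4, 0.0]
width: 0.0343
grip_force: 0.0
```

```bash
python3 -c "
from h import *
def edges(im,KW,x0,y,z=.028):
    u=proj(KW,[x0,y,z])[0]; r=int(round(u[1])); row=im[r].astype(int); d=row[:,0]-row[:,2]; ok=(row[:,0]>100)&(d<35)&(d>10)
    a=b=int(u[0])
    while ok[a]: a-=1
    while ok[b]: b+=1
    return [float(back(KW,(v,r),z)[0].round(4)) for v in(a+.5,b-.5)]
KW,im=look('wrist','w19'); print(sense()['ee_pos'])
for x0 in(.4955,.606,.432,.6655): print(x0,[edges(im,KW,x0,y) for y in(.165,.185,.245,.265)])
"
```

```text
[0.68249524 0.19929937 0.23376216]
0.4955 [[0.4848, 0.5078], [0.4849, 0.5076], [0.4843, 0.5067], [0.484, 0.5068]]
0.606 [[0.596, 0.6181], [0.5953, 0.6179], [0.5944, 0.6176], [0.5947, 0.6167]]
0.432 [[0.4221, 0.4451], [0.4224, 0.4442], [0.4206, 0.443], [0.4197, 0.4425]]
0.6655 [[0.6534, 0.6773], [0.6536, 0.6771], [0.654, 0.6772], [0.6542, 0.677]]
```

Two views agree within about 1 mm at the expected height. C only slid to its pocket wall, still flat and fully inside. Handing in.

```bash
python3 -c "
from bench import *
print(finish_job())"
```

```text
the job is handed in; nothing more can be done
None
```

I tried all three resistors and handed the job in: two cleared and lie flat, saddle up, in carrier pockets, the one that caught is in the reject tray, and one wooden block fills the last empty pocket. One of the packed resistors slid about 5 mm to its pocket wall after I placed it, for a reason I couldn't see; it is still flat and fully inside.

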